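# Click on the hand lamp and set it in the spectroscope's cradle

### The arm

A 6-joint arm with a two-finger parallel gripper is mounted at the origin on the work surface. World frame = base frame: x ahead of the robot, y to its left, z up, the work surface at z = 0. Lengths are in m, angles in degrees, forces in N, time in s.
With the tool pointing down it reaches from about 0.35 to 0.875 m from the base axis. Payload 4.2 kg.
Tool frame: the origin (TCP) lies midway between the tips of the shut fingers; the grasp point (between the pads) lies 19 mm behind it; x points along the fingers, y is the direction in which the jaws open and shut, and the axes are right-handed (so a half turn about x gives the same grasp; the last joint's range is limited). The gripper opens to 87 mm and grips with 3 to 60 N. Pads are 19 mm wide; open, the fingers measure 117 mm over their backs; the gripper's body (75 mm by 190 mm) begins 51 mm behind the grasp point.
Start: joints at [89.702, 22.042, 0.453, 0, -68.411, -14.817], TCP at [0.163, 0.603, 0.223] pointing down, gripper open.
Joint ranges: [-179.83, 179.83], [-69.29, 118.12], [-61.27, 80.66], [-181.25, 117.63], [-171.15, -9.14], [-177.46, 177.46]. Speed limits (degrees/s): [159.86, 159.86, 180, 180, 180, 180].

### API

Orientations are given as a 3x3 rotation matrix whose columns are the frame's x, y, z axes.
In Python, from station import r gives the robot as it stands.
- The arm moves only by the tool play_rows, never from a script. Its argument "plan" is a list that holds one entry, the list of rows, each a list of 6 numbers: the shift along the tool's x, y, z in cm, then the turn, a rotation vector about the tool's x, y, z in units of 10 degrees (1.0 is 10 degrees). A call has 1 to 5 rows; each row is the pose to reach, as a shift and turn from the pose commanded when the call began, along the tool's axes at that moment; what a row does not reach only later rows make up. A row lasts 1/8 s, in which the tool goes at most 62.5 mm and 10.7 degrees, less where a joint would pass 70% of its speed; a pose out of reach is approached as far as the arm can. A call with a gripper value outside its range is refused whole. "hand" is the opening, from 0 (shut) to 1 (fully open), set as the call begins (left out, the last holds). The fingers move at their own pace and stop on an object; the grip force is fixed at half the most. Time passes only in rows, so rows that repeat a pose let the fingers close. It gives the time, the measured TCP pose, the force and the opening at its end, in the units of the state.
- r.sense(): the state, without advancing time (a new reading comes with each control period).
- r.capture(name): name is "side" or "top"; returns (picture, depth): 420x560x3 uint8, blue, green, red; 420x560 float32, m along the optical axis (not along the pixel's ray), 0 where there is no reading.
- r.get_calibration(name): a dict with "vfov" (degrees; the focal length in pixels is half the picture's height over the tangent of half this angle, whatever the lens; pixels are square), "cx", "cy" (the principal point, pixels), "rvec" (rotation vector, rad) and "tvec" (3), from world to camera coordinates, as OpenCV has them. Camera axes: x right, y down, z forward; pixel columns grow to the right and rows downward; lengths in m; the calibration is good to about 2 mm. A picture is of the moment at which its call begins. get_calibration takes no time and is no camera call.
- r.finish_job(): hands the job in, once; it reports no verdict.
The state is a dict: "time_s": time; "joints": joint angles; "joint_velocities": joint speeds; "effort": joint torques, N m; "tcp_pos": TCP position; "ee_rot": TCP orientation; "wrist_force": force on the tool from outside, world axes, zero at the start; "moment": the same for the moment, N m; "gripper_width": opening from 0.0 (shut) to 1.0 (fully open).
Only numpy, scipy, OpenCV 4.12 (cv2) and the standard library are available. Lean on these libraries where they do the work, as an engineer would, in place of code of your own. Each camera call takes 0.05 s, during which the arm holds its last target.

### The job

Get the spectroscope ready for the demonstration: pick up the square hand lamp from its wooden rest and switch it on by pushing its end button fully in against the rubber face of the slanting stop block, holding the lamp square to that face while you press. Then lay the lamp, without dropping it, into the two saddles of the spectroscope's slanting cradle, lens towards the slit and the button end down by the lip, and let go. Leave everything else where it stands.

Things in the scene. Friction and masses are not known exactly. Their poses are not given: they have to be found in the camera images.
- lamp: Hand lamp, loose, 0.10 to 0.23 kg: square aluminium bar with a black lens head, 28 x 28 mm in section, 150 mm long without the button. Origin on its axis at mid-length (its centre of mass); x runs along it from button end to lens end, z is up as it lies on the rest. The 16 mm thick button stands 12 mm out of the end at x = -75 mm (tip at x = -87 mm when out, -79 mm pressed).
- lens (a point): Centre of the lamp's lens, on its end at x = +75 mm.
- button (a joint): Travel of the lamp's end button along the lamp's axis, m: 0 = fully out, 0.008 = fully in. It is stiff (about 7 N along the lamp's axis to move it) and stays where it is pushed; it counts as switched on at 0.0065 or more.
- rest: Fixed wooden rest: plate 140 x 70 x 6 mm and on it two blocks, each 20 mm long, 26 wide, 22 high, centred 50 mm either side of the middle (x along the rest). The lamp lies level on them, its axis 42 mm above the table, 80 mm free between the blocks. Origin on the table under the middle. Rest and stop block may have changed places.
- stop_face: Rubber face, 56 x 56 mm, of the fixed steel stop block (66 x 66 mm). Origin at the centre of the rubber surface, 60 mm above the table; x is the outward normal, rising 35 degrees above level; y is level; z goes up the face. The block lies behind the face, save a base plate 10 mm thick, 85 mm wide, that reaches 31 mm level in front of the face's centre.
- cradle: Fixed slanting cradle of the spectroscope. Origin where the lamp's origin is when it lies in the saddles with its button end touching the lip, 115 mm above the table; x along the seated lamp, rising 35 degrees from lip to slit; y level; z square to both, upwards out of the saddles. The lip is at x = -75 mm and rises only to z = -10 mm, below the button.
- spectroscope: Fixed blue base plate of the spectroscope, 370 x 130 x 12 mm, reaching from 100 mm before to 270 mm beyond its origin along its x axis (the level direction towards which the cradle rises). Origin on the table right below the cradle's origin.
- jar: White jar with a screw cap, 60 mm in diameter, 85 mm high, loose bystander; origin under its middle.
- lens_stand: Round lens on a post and a round foot 68 mm in diameter, 107 mm high, loose bystander; origin under the foot's middle.
- weight: Brass weight with a knob, 48 mm in diameter, 56 mm high, loose bystander; origin under its middle.
- driver: Screwdriver lying on the table, 170 mm long, loose bystander; x axis along it.
- slidebox: Open grey box of glass slides, 90 x 120 x 36 mm, loose bystander; origin under its middle.
- mug: White mug, 80 mm in diameter, 90 mm high, loose bystander; origin under its middle.
- saddle_low (a point): Middle of the floor of the lower saddle, at x = -48, z = -14 mm in the cradle's frame; the upper one is the same at x = +48 mm. Each is 16 mm long, with cheeks 34 mm apart inside up to z = +3 mm, flaring to about 46 mm at z = +13 mm. Between the saddles 80 mm is free, above a spine 20 mm wide whose top is at z = -30 mm.
- slit (a point): Centre of the slit in the end of the spectroscope's tube, on the cradle's axis at x = +107 mm; the tube, 46 mm in diameter there, runs on upwards from it.
Things that resemble listed ones, but are neither listed nor needed, are in the scene too. Leave any orange look-alike of the lamp alone.

How it is judged:
By the outcome, as a careful person would: the job done as asked, in the order asked, and still so for the second after the job is handed in, with the robot touching nothing.
It also fails if it takes over 42 s, if anything falls off the work surface, if the arm or the gripper's body presses on something with over 40 N, if the wrist force passes 120 N, or if a joint passes its speed limit or range.

## Working session

There is one attempt and no reset: what is moved stays moved. The work goes in short steps, Python scripts to look and compute and a tool call to move; the robot and the scene stay as the last step left them, time stands still between calls to the robot, and variables do not carry over. Pictures are saved under pics/ and viewed, and the job is handed in when it is done.

Besides the shell and the picture viewer there is one more tool, called after "Emit:" as name(argument=value, ...), one argument or row to a line, values as JSON. play_rows: Moves the arm, as the interface text tells. Its arguments: {"type":"object","properties":{"plan":{"type":"array","items":{"type":"array","items":{"type":"array","items":{"type":"number"}}}},"hand":{"type":"number"}},"required":["plan"]}

```bash
ls; mkdir -p pics; python3 - <<'E'
from station import r
import cv2,numpy as np
for n in("side","top"):
    im,d=r.capture(n); cv2.imwrite(f"pics/{n}0.png",im); np.save(f"pics/{n}0d.npy",d); np.save(f"pics/{n}0.npy",im)
    print(n,r.get_calibration(n))
print(r.sense())
E
```

```text
pics
side {'vfov': 45.64206806689782, 'cx': 291.5716336426151, 'cy': 204.87124812102235, 'rvec': array([ 2.33980336, -0.13201557,  0.07687828]), 'tvec': array([-0.48304459,  0.14351534,  1.46241367])}
top {'vfov': 55.3998992740058, 'cx': 277.73434502651014, 'cy': 202.79004812721388, 'rvec': array([ 2.20242481, -2.15570968,  0.0628875 ]), 'tvec': array([0.00914522, 0.49732977, 1.18354655])}
{'time_s': 0.1, 'joints': array([ 8.97050637e+01,  2.20868978e+01,  3.87949867e-01, -2.55756806e-02,
       -6.84124552e+01, -1.48169890e+01]), 'joint_velocities': array([ 0.05391035, -0.03359216,  0.23797363,  0.07473911, -0.00884966,
       -0.04232271]), 'effort': array([ 5.28434180e-05, -3.91688097e+01,  1.87937862e+01,  4.23197329e+00,
        1.34963694e-02, -7.33604384e-05]), 'tcp_pos': array([0.16277825, 0.60286821, 0.22156495]), 'ee_rot': array([[-4.25072209e-04, -2.60863969e-01, -9.65375476e-01],
       [-1.94215368e-03, -9.65373527e-01,  2.60864298e-01],
       [-9.99998024e-01,  1.98579370e-03, -9.62844609e-05]]), 'wrist_force': array([-0.16977194, -0.44094565, -0.2318378 ]), 'moment': array([ 0.02776883,  0.06905429, -0.02259718]), 'gripper_width': 1.000409006701646}
```

View pics/side0.png

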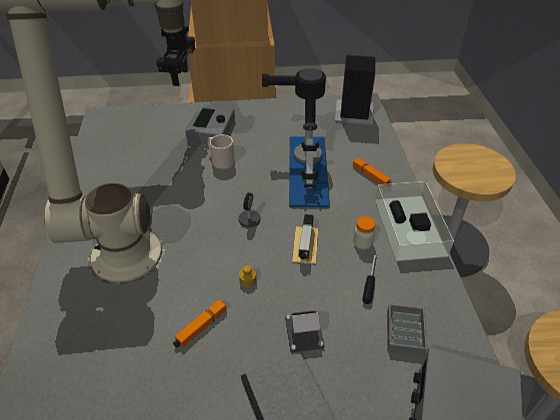

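View pics/top0.png

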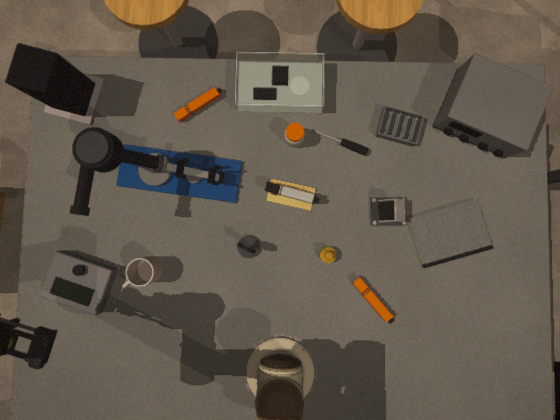

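```bash
cat > h.py <<'E'
import numpy as np,cv2
from station import r
def cal(n):
    c=r.get_calibration(n); f=210/np.tan(np.radians(c['vfov']/2)); R=cv2.Rodrigues(np.array(c['rvec']))[0]; return f,c['cx'],c['cy'],R,np.array(c['tvec'])
def ray(n,u,v):
    f,cx,cy,R,t=cal(n); d=R.T@np.array([(u-cx)/f,(v-cy)/f,1]); return -R.T@t,d
def onz(n,u,v,z):
    o,d=ray(n,u,v); return o+d*(z-o[2])/d[2]
def onp(n,u,v,p,nn):
    o,d=ray(n,u,v); return o+d*(np.dot(p-o,nn)/np.dot(d,nn))
def dep(n,u,v,d):
    o,dd=ray(n,u,v); return o+dd*d
def cloud(n,D):
    f,cx,cy,R,t=cal(n); v,u=np.indices(D.shape); P=np.stack([(u-cx)/f*D,(v-cy)/f*D,D],-1); return (P-t)@R
def proj(n,P):
    f,cx,cy,R,t=cal(n); q=np.atleast_2d(P)@R.T+t; return np.c_[f*q[:,0]/q[:,2]+cx,f*q[:,1]/q[:,2]+cy]
def tri(u1,u2):
    o1,d1=ray("top",*u1);o2,d2=ray("side",*u2)
    A=np.c_[d1,-d2]; s=np.linalg.lstsq(A,o2-o1,rcond=None)[0]; a=o1+d1*s[0];b=o2+d2*s[1]; return (a+b)/2,np.linalg.norm(a-b)
def crop(src,x0,y0,x1,y1,k,out):
    im=np.load(src)[y0:y1,x0:x1]; cv2.imwrite(out,cv2.resize(im,None,fx=k,fy=k,interpolation=cv2.INTER_NEAREST))
E
python3 - <<'E'
from h import *
crop("pics/top0.npy",250,165,330,225,9,"pics/tl.png")
crop("pics/top0.npy",350,180,430,240,9,"pics/ts.png")
crop("pics/top0.npy",100,120,260,220,5,"pics/tc.png")
crop("pics/side0.npy",270,190,350,360,3,"pics/sl.png")
crop("pics/side0.npy",250,60,350,220,4,"pics/sc.png")
for n in("top","side"):
    D=np.load(f"pics/{n}0d.npy"); P=cloud(n,D)
    im=np.load(f"pics/{n}0.npy")
    print(n,(D>0).mean())
    for (u,v) in ([(290,193),(270,190),(390,210),(240,330),(180,165)] if n=="top" else [(307,235),(305,325),(200,270)]): print(u,v,P[v,u].round(3))
E
```

```text
top 0.9956335034013606
290 193 [ 0.523 -0.016  0.057]
270 190 [0.531 0.043 0.055]
390 210 [ 0.479 -0.302  0.073]
240 330 [0.116 0.124 0.002]
180 165 [0.587 0.288 0.135]
side 0.9960374149659864
307 235 [ 0.526 -0.038  0.062]
305 325 [ 0.478 -0.338  0.069]
200 270 [ 0.213 -0.083 -0.001]
```

View pics/tl.png

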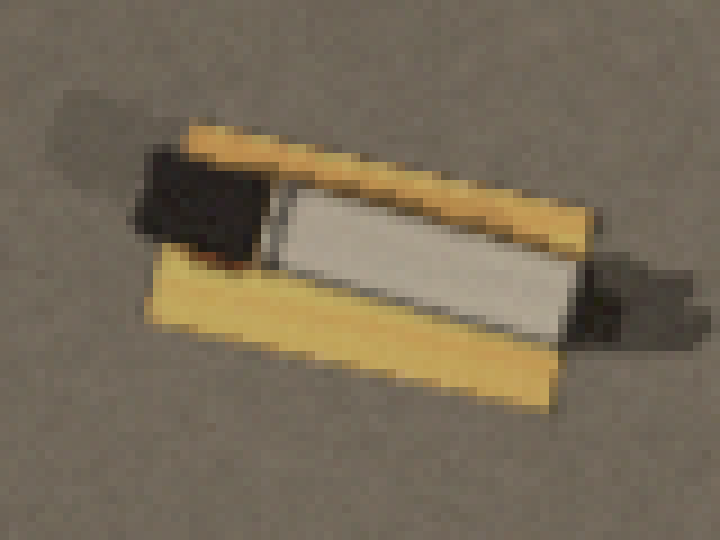

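View pics/ts.png

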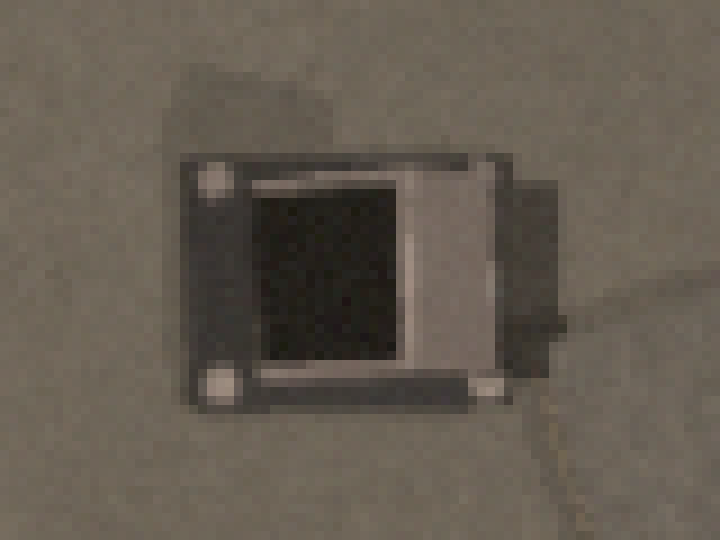

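View pics/tc.png

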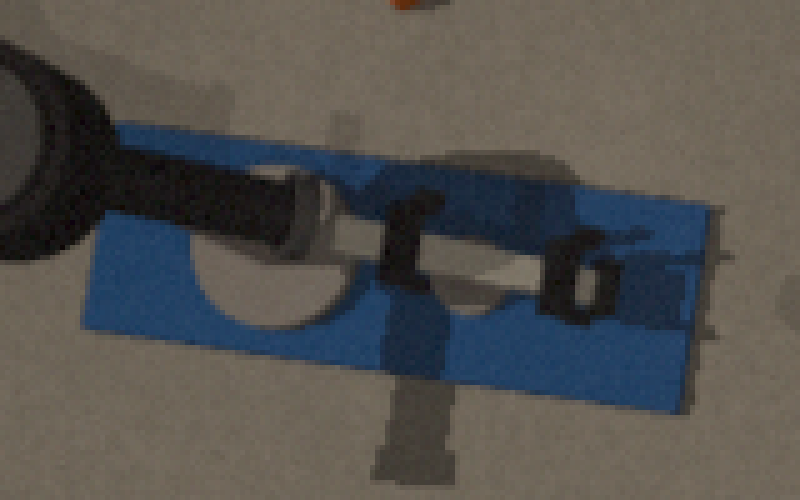

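View pics/sl.png

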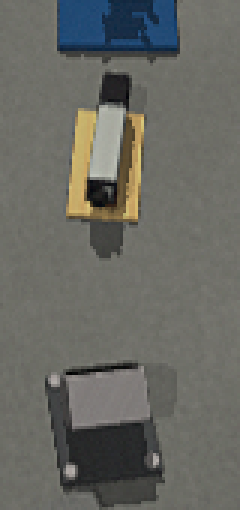

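View pics/sc.png

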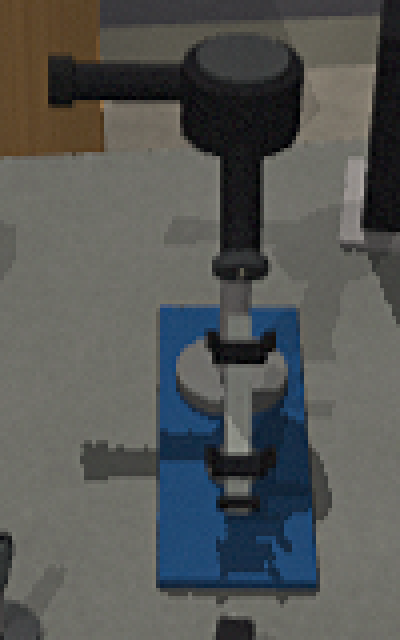

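```bash
cat > meas.py <<'E'
from h import *
def big(m,box):
    k=np.zeros_like(m);x0,y0,x1,y1=box;k[y0:y1,x0:x1]=m[y0:y1,x0:x1]
    c,_=cv2.findContours(k,cv2.RETR_EXTERNAL,cv2.CHAIN_APPROX_NONE);c=max(c,key=cv2.contourArea);return c,k
def quad(c):
    hu=cv2.convexHull(c)
    return cv2.approxPolyN(hu,4,ensure_convex=True).reshape(-1,2).astype(float) if hasattr(cv2,'approxPolyN') else cv2.boxPoints(cv2.minAreaRect(c))
def up(n,k=4):
    im=np.load(f"pics/{n}.npy"); return cv2.resize(im,None,fx=k,fy=k,interpolation=cv2.INTER_CUBIC)
def px(q,k=4): return (q+0.5)/k-0.5
if __name__=="__main__":
    for n,bx in (("top",dict(blue=(100,130,260,210),yel=(250,165,330,225))),("side",dict(blue=(270,120,340,215),yel=(280,215,330,275)))):
        im=up(n+"0");hsv=cv2.cvtColor(im,cv2.COLOR_BGR2HSV)
        for nm,lo,hi,z in(("blue",(100,110,30),(125,255,255),.012),("yel",(12,90,60),(32,255,255),.006)):
            m=cv2.inRange(hsv,lo,hi); b=[4*x for x in bx[nm]]
            c,k=big(m,b)
            # merge pieces
            pts=cv2.findNonZero(k); q=px(quad(pts))
            W=np.array([onz(n,u,v,z) for u,v in q])
            print(n,nm,q.round(1).tolist()); print(W[:,:2].round(4).tolist(),"edges",np.linalg.norm(np.roll(W,-1,0)-W,axis=1).round(4),"cen",W.mean(0).round(4))
E
python3 meas.py
```

```text
top blue [[235.4, 202.4], [116.1, 185.1], [122.6, 144.1], [241.6, 160.6]]
[[0.496, 0.1479], [0.5409, 0.5126], [0.6676, 0.499], [0.6237, 0.1326]] edges [0.3675 0.1274 0.369  0.1287] cen [0.5821 0.323  0.012 ]
top yel [[310.9, 210.9], [264.9, 200.4], [270.4, 177.1], [316.4, 187.9]]
[[0.4754, -0.0808], [0.5044, 0.0591], [0.5757, 0.0441], [0.5457, -0.0964]] edges [0.1429 0.0729 0.1436 0.072 ] cen [ 0.5253 -0.0185  0.006 ]
side blue [[288.9, 206.4], [289.6, 136.1], [323.9, 136.6], [329.1, 206.6]]
[[0.494, 0.1363], [0.54, 0.5094], [0.6673, 0.4937], [0.6222, 0.1218]] edges [0.3759 0.1283 0.3746 0.1291] cen [0.5809 0.3153 0.012 ]
side yel [[315.6, 263.6], [291.4, 261.9], [295.1, 225.9], [317.9, 227.4]]
[[0.5443, -0.1001], [0.4756, -0.0862], [0.5041, 0.0546], [0.5732, 0.0409]] edges [0.0702 0.1437 0.0705 0.144 ] cen [ 0.5243 -0.0227  0.006 ]
```

```bash
cat > m2.py <<'E'
from meas import *
from scipy.optimize import least_squares
# rubber
for n,b,lo,hi in(("top",(376,199,397,222),(0,0,0),(180,255,48)),("side",(285,325,330,355),(0,0,0),(180,255,60))):
    im=up(n+"0");hsv=cv2.cvtColor(im,cv2.COLOR_BGR2HSV)
    m=cv2.inRange(hsv,lo,hi);c,k=big(m,[4*x for x in b]);q=px(quad(c));print(n,"rubber",q.round(1).tolist(),cv2.contourArea(c)/16)
    o=q[np.argsort(q[:,0])] 
    if n=="top": zz=[.0371,.0371,.0829,.0829]; 
    else:
        o=q[np.argsort(q[:,1])]; zz=[.0829,.0829,.0371,.0371]
    W=np.array([onz(n,*p,z) for p,z in zip(o,zz)]);print(W.round(4).tolist(), W.mean(0).round(4))
    print('widths',np.linalg.norm(W[0]-W[1]).round(4),np.linalg.norm(W[2]-W[3]).round(4))
# lamp top
for n,b,lo,hi in(("top",(270,180,320,210),(0,0,120),(180,60,255)),("side",(295,215,320,265),(0,0,150),(180,60,255))):
    im=up(n+"0");hsv=cv2.cvtColor(im,cv2.COLOR_BGR2HSV)
    m=cv2.inRange(hsv,lo,hi);c,k=big(m,[4*x for x in b]);q=px(quad(c));
    W=np.array([onz(n,u,v,.056) for u,v in q]);print(n,"lamp alu",q.round(1).tolist());print(W[:,:2].round(4).tolist(),np.linalg.norm(np.roll(W,-1,0)-W,axis=1).round(4),W.mean(0).round(4))
for n in("top","side"):
    print(n,'cam',ray(n,0,0)[0].round(3))
E
python3 m2.py
python3 - <<'E'
from h import *
im=np.load("pics/side0.npy")
cv2.imwrite("pics/ss.png",cv2.resize(im[300:360,275:335],None,fx=10,fy=10,interpolation=cv2.INTER_NEAREST))
E
```

```text
top rubber [[393.4, 219.1], [378.9, 219.4], [376.4, 201.9], [393.1, 200.4]] 267.6875
[[0.5045, -0.271, 0.0371], [0.4531, -0.2785, 0.0371], [0.5061, -0.3075, 0.0829], [0.4531, -0.3083, 0.0829]] [ 0.4792 -0.2913  0.06  ]
widths 0.0519 0.0531
side rubber [[317.1, 330.4], [325.1, 349.9], [286.4, 357.9], [290.6, 329.4]] 511.28125
[[0.4406, -0.3543, 0.0829], [0.5033, -0.364, 0.0829], [0.5209, -0.3916, 0.0371], [0.4253, -0.4023, 0.0371]] [ 0.4725 -0.3781  0.06  ]
widths 0.0635 0.0962
top lamp alu [[313.9, 193.9], [311.1, 203.1], [279.9, 194.1], [282.6, 185.1]]
[[0.5225, -0.0852], [0.4954, -0.0777], [0.5197, 0.0136], [0.5462, 0.0061]] [0.0282 0.0945 0.0275 0.0944] [ 0.521  -0.0358  0.056 ]
side lamp alu [[311.1, 225.9], [307.9, 249.1], [298.6, 248.6], [302.6, 224.4]]
[[0.5443, 0.0029], [0.5219, -0.0857], [0.4961, -0.0811], [0.5201, 0.0116]] [0.0914 0.0262 0.0957 0.0257] [ 0.5206 -0.0381  0.056 ]
top cam [0.412 0.003 1.216]
side cam [ 0.35  -0.997  1.13 ]
```

View pics/ss.png

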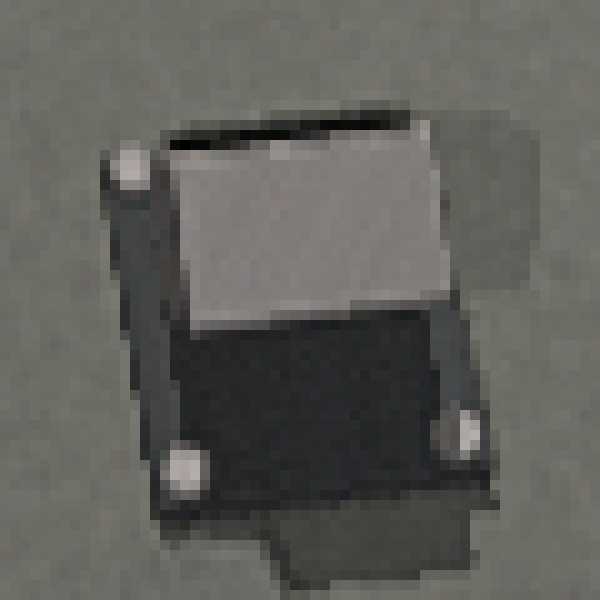

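```bash
cat > m3.py <<'E'
from meas import *
D=np.load("pics/top0d.npy");P=cloud("top",D)
Q=P[203:219,380:393].reshape(-1,3)
c=Q.mean(0);
for _ in range(3):
    A=np.c_[Q[:,:2]-c[:2],np.ones(len(Q))];s,res,_,_=np.linalg.lstsq(A,Q[:,2]-c[2],rcond=None)
n=np.array([-s[0],-s[1],1]);n/=np.linalg.norm(n)
print("rubber depth cen",c.round(4),"n",n.round(3),"elev",np.degrees(np.arcsin(n[2])).round(1),"yaw",np.degrees(np.arctan2(n[1],n[0])).round(1),"rms",np.std(Q[:,2]-c[2]-A@s).round(4))
# table check
T=P[225:260,400:410].reshape(-1,3);print("table z",T[:,2].mean().round(4),T[:,2].std().round(4))
T=P[187:200,285:308].reshape(-1,3);T=T[T[:,2]>.045];print("lamp top z",np.median(T[:,2]).round(4))
# gradient-based edge fits: for each row find subpixel edge
im=cv2.cvtColor(np.load("pics/top0.npy"),cv2.COLOR_BGR2GRAY).astype(float)
def vedge(rows,u0,u1,sgn,z):
    pts=[]
    for v in rows:
        g=sgn*np.diff(im[v,u0:u1+1]);w=np.clip(g,0,None);i=w.argmax();sl=slice(max(i-1,0),i+2);uu=np.arange(u0,u1)+.5
        pts.append((np.sum(uu[sl]*w[sl])/w[sl].sum(),v))
    pts=np.array(pts);W=np.array([onz("top",u,v,z) for u,v in pts]);return pts,W
def hedge(cols,v0,v1,sgn,z):
    pts=[]
    for u in cols:
        g=sgn*np.diff(im[v0:v1+1,u]);w=np.clip(g,0,None);i=w.argmax();sl=slice(max(i-1,0),i+2);vv=np.arange(v0,v1)+.5
        pts.append((u,np.sum(vv[sl]*w[sl])/w[sl].sum()))
    pts=np.array(pts);W=np.array([onz("top",u,v,z) for u,v in pts]);return pts,W
def rep(nm,pw):
    p,W=pw; x,y,_,_=cv2.fitLine(W[:,:2].astype(np.float32),cv2.DIST_HUBER,0,.01,.01)[:4].ravel() if 0 else (0,0,0,0)
    l=cv2.fitLine((W[:,:2]*1000).astype(np.float32),cv2.DIST_HUBER,0,.01,.01).ravel()
    a=np.degrees(np.arctan2(l[1],l[0]))%180
    print(nm,"dir",a.round(2),"pt mm",l[2:].round(1),"rms",np.abs((W[:,:2]*1000-l[2:])@np.array([-l[1],l[0]])).mean().round(2), "px",p.mean(0).round(1))
rep("base left z.01",vedge(range(200,223),368,374,-1,.01))
rep("rubber top edge z.083",vedge(range(203,218),391,397,1,.0829))
rep("block back top",vedge(range(202,220),402,408,-1,.0))
rep("base front(low row)",hedge(range(373,400),222,228,1,.01))
rep("base far(top row)",hedge(range(378,400),193,199,-1,.01))
rep("rubber low side",hedge(range(381,392),217,222,1,.06))
rep("rubber hi side",hedge(range(381,392),198,203,-1,.06))
E
python3 m3.py
```

```text
rubber depth cen [ 0.4781 -0.2925  0.063 ] n [-0.014  0.812  0.583] elev 35.7 yaw 91.0 rms 0.0028
table z 0.0173 0.1443
lamp top z 0.0559
base left z.01 dir 1.56 pt mm [ 474.4 -257.6] rms 0.4 px [369.8 211. ]
rubber top edge z.083 dir 1.83 pt mm [ 477.2 -309.6] rms 0.14 px [393.8 210. ]
block back top dir 1.73 pt mm [ 479.6 -365. ] rms 0.33 px [404.6 210.5]
base front(low row) dir 92.06 pt mm [ 436.5 -307. ] rms 0.53 px [386.  225.3]
base far(top row) dir 93.82 pt mm [ 522.9 -304.6] rms 0.3 px [388.5 196.6]
rubber low side dir 94.04 pt mm [ 452.1 -293.5] rms 0.2 px [386.  219.6]
rubber hi side dir 97.84 pt mm [ 507.1 -292.2] rms 0.28 px [386.  200.5]
```

```bash
cat >> h.py <<'E'
from scipy.spatial.transform import Rotation as Ro
def tool_R(psi,el):  # tool orient for lamp axis yaw psi, elevation el (deg)
    p,e=np.radians(psi),np.radians(el); h=np.array([np.cos(p),np.sin(p),0]); z=np.array([0,0,1.])
    X=h*np.cos(e)+z*np.sin(e); Y=np.cross(z,h); Z=np.cross(X,Y)
    return np.c_[-Z,Y,X]
def goal(org,psi,el,gx=0.0,gz=0.0): # TCP pose so that lamp origin at org, gripped at lamp x=gx, z=gz
    R=tool_R(psi,el); return np.array(org)+R[:,2]*gx+R[:,0]*(.019-gz),R
def delta(p,R,verbose=True):
    s=r.sense(); R0=Ro.from_matrix(s['ee_rot']); 
    d=R0.inv().apply(p-s['tcp_pos'])*100; w=(R0.inv()*Ro.from_matrix(R)).as_rotvec(degrees=True)/10
    print("t",round(s['time_s'],2),"shift cm",d.round(2).tolist(),"turn",w.round(3).tolist(),"| tcp",s['tcp_pos'].round(4),"F",s['wrist_force'].round(1),"w",round(s['gripper_width'],3),"j",s['joints'].round(0))
    return d,w
E
python3 - <<'E'
from h import *
for n,pts in(("top",[(265.2,191.5),(267.2,181.7)]),):
    for p in pts: print(onz(n,*p,.056).round(4))
org=[.5278,-.0089,.042]
p,R=goal([.5278,-.0089,.042+.15],75.4,0,-.004); print(p); delta(p,R)
E
```

```text
[0.5265 0.0565 0.056 ]
[0.5554 0.0514 0.056 ]
[ 0.52679172 -0.01277084  0.173     ]
t 0.1 shift cm [4.96, 49.93, -51.2] turn [8.948, -0.009, -0.009] | tcp [0.1628 0.6029 0.2216] F [-0.2 -0.4 -0.2] w 1.0 j [ 90.  22.   0.  -0. -68. -15.]
```

Emit:
play_rows(
  plan=[
    [[0, 6, -6, 1, 0, 0], [1, 18, -18, 3, 0, 0], [2, 25, -25, 4, 0, 0], [3, 30, -30, 5, 0, 0], [4, 35, -35, 6, 0, 0]],
  ],
  hand=1,
)

```text
time_s: 0.72
tcp_pos: [0.3187, 0.3312, 0.202]
ee_rot: [[0.0, -0.93, -0.368], [0.0, -0.368, 0.93], [-1.0, -0.0, 0.0]]
wrist_force: [1.8, -0.6, 0.1]
gripper_width: 0.999
```

```bash
python3 - <<'E'
from h import *
p,R=goal([.5265,-.0113,.042+.12],75.4,0,-.003); print(p); delta(p,R)
crop("pics/side0.npy",285,205,325,260,10,"pics/sl2.png")
for v in (213.5,214.5): print(onz("side",309,v,.056).round(4))
E
```

```text
[ 0.52574379 -0.01420313  0.143     ]
t 0.72 shift cm [5.9, -6.54, -39.74] turn [3.619, 0.0, 0.0] | tcp [0.3187 0.3312 0.202 ] F [ 1.8 -0.6  0.1] w 0.999 j [ 66.   7. -24.   0. -60. -45.]
[0.5455 0.0547 0.056 ]
[0.5449 0.0504 0.056 ]
```

View pics/sl2.png

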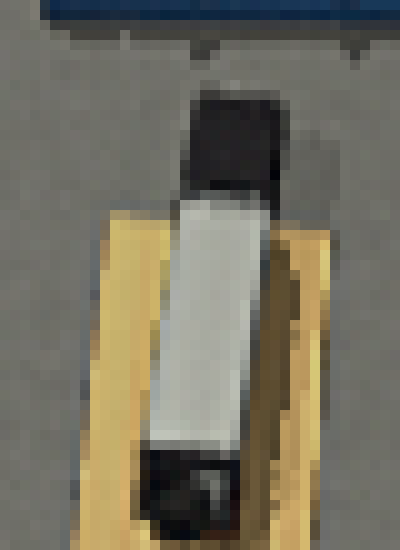

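```bash
python3 - <<'E'
from h import *
h=np.array([np.cos(np.radians(75.4)),np.sin(np.radians(75.4)),0])
o=np.array([.5255,-.0185,.042])
print(proj("top",[o-h*.087,o-h*.075+[0,0,.014],o+h*.075+[0,0,.014]]),proj("side",[o-h*.087,o-h*.075+[0,0,.014],o+h*.075+[0,0,.014]]))
p,R=goal([.5255,-.0185,.042+.12],75.4,0,0); print(p); delta(p,R)
E
```

```text
[[319.34298373 200.8551572 ]
 [315.79802731 199.36974575]
 [266.18322306 185.41408742]] [[302.11203056 257.44683823]
 [302.77257899 251.00010185]
 [308.66730034 213.66192458]]
[ 0.5255 -0.0185  0.143 ]
t 0.72 shift cm [5.9, -6.36, -40.13] turn [3.619, 0.0, 0.0] | tcp [0.3187 0.3312 0.202 ] F [ 1.8 -0.6  0.1] w 0.999 j [ 66.   7. -24.   0. -60. -45.]
```

Emit:
play_rows(
  plan=[
    [[1, -1, -6, 0.9, 0, 0], [2, -2.2, -14, 1.8, 0, 0], [2.5, -3.5, -22, 2.7, 0, 0], [3, -4.5, -28, 3.62, 0, 0], [3, -5.6, -34, 3.62, 0, 0]],
  ],
)

```text
time_s: 1.35
tcp_pos: [0.4792, 0.0661, 0.1729]
ee_rot: [[-0.0, -0.969, 0.247], [-0.0, 0.247, 0.969], [-1.0, 0.0, -0.0]]
wrist_force: [0.8, 0.8, 0.4]
gripper_width: 1.002
```

```bash
python3 - <<'E'
from h import *
p,R=goal([.5255,-.0185,.042+.06],75.4,0,0); print(p); delta(p,R)
E
```

```text
[ 0.5255 -0.0185  0.083 ]
t 1.35 shift cm [8.99, -6.58, -7.05] turn [0.027, -0.001, -0.002] | tcp [0.4792 0.0661 0.1729] F [0.8 0.8 0.4] w 1.002 j [ 27.  11. -23.  -0. -56. -41.]
```

Emit:
play_rows(
  plan=[
    [[2, -4, -5, 0, 0, 0], [5, -6.58, -7.05, 0.03, 0, 0], [7, -6.58, -7.05, 0.03, 0, 0], [8, -6.58, -7.05, 0.03, 0, 0], [8, -6.58, -7.05, 0.03, 0, 0]],
  ],
)

```text
time_s: 1.98
tcp_pos: [0.5247, -0.0163, 0.0928]
ee_rot: [[-0.001, -0.968, 0.251], [-0.0, 0.251, 0.968], [-1.0, 0.001, -0.001]]
wrist_force: [0.8, -0.6, 0.4]
gripper_width: 0.997
```

```bash
python3 - <<'E'
from h import *
p,R=goal([.5255,-.0185,.042],75.4,0,0); print(p); delta(p,R)
for n in("side","top"):
    im,d=r.capture(n); cv2.imwrite(f"pics/{n}1.png",im); np.save(f"pics/{n}1.npy",im)
crop("pics/top1.npy",230,130,350,230,6,"pics/t1c.png")
crop("pics/side1.npy",250,170,370,270,6,"pics/s1c.png")
E
```

```text
[ 0.5255 -0.0185  0.023 ]
t 1.98 shift cm [6.98, -0.14, -0.18] turn [0.005, -0.004, -0.007] | tcp [ 0.5247 -0.0163  0.0928] F [ 0.8 -0.6  0.4] w 0.997 j [ 16.  20. -23.   0. -46. -30.]
```

View pics/s1c.png

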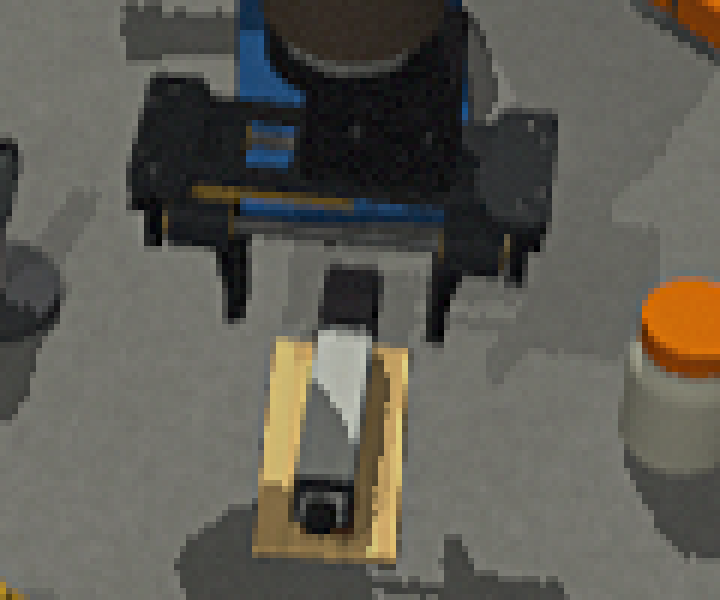

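View pics/t1c.png

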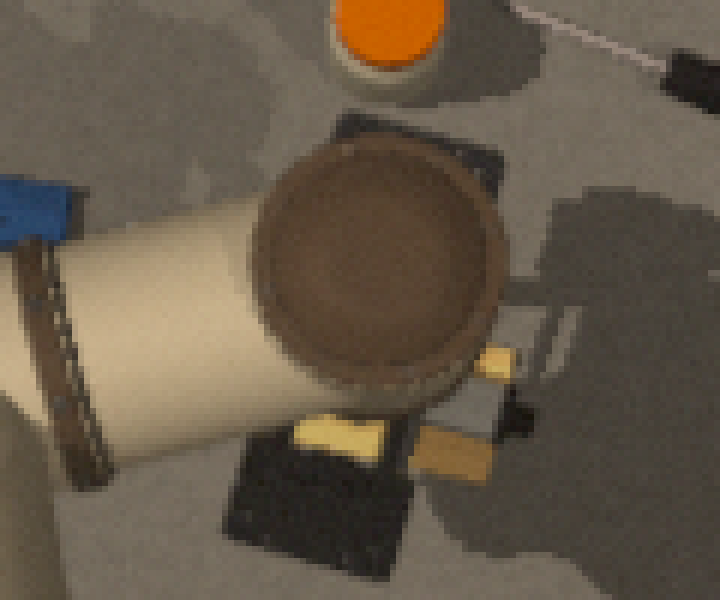

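```bash
python3 - <<'E'
from h import *
s=r.sense(); R=s['ee_rot'];p=s['tcp_pos']
for sg in(-1,1): print((proj("side",p+sg*R[:,1]*.0435)-[250,170])*6+3)
E
```

```text
[[430.55350139 324.58127947]]
[[250.31163093 305.34732636]]
```

Emit:
play_rows(
  plan=[
    [[2, -0.14, -0.18, 0, 0, 0], [4, -0.14, -0.18, 0, 0, 0], [6, -0.14, -0.18, 0, 0, 0], [6.9, -0.14, -0.18, 0, 0, 0], [6.9, -0.14, -0.18, 0, 0, 0]],
  ],
)

```text
time_s: 2.7
tcp_pos: [0.5262, -0.0183, 0.0245]
ee_rot: [[0.0, -0.968, 0.251], [-0.0, 0.251, 0.968], [-1.0, -0.0, 0.0]]
wrist_force: [0.1, 0.6, 0.3]
gripper_width: 1.001
```

Emit:
play_rows(
  plan=[
    [[0, 0, 0, 0, 0, 0], [0, 0, 0, 0, 0, 0], [0, 0, 0, 0, 0, 0], [0, 0, 0, 0, 0, 0], [0, 0, 0, 0, 0, 0]],
  ],
  hand=0.2,
)

```text
time_s: 3.32
tcp_pos: [0.5261, -0.0186, 0.0243]
ee_rot: [[0.0, -0.968, 0.252], [0.0, 0.252, 0.968], [-1.0, -0.0, 0.0]]
wrist_force: [-0.4, 0.5, 0.0]
gripper_width: 0.516
```

Emit:
play_rows(
  plan=[
    [[0, 0, 0, 0, 0, 0], [0, 0, 0, 0, 0, 0], [0, 0, 0, 0, 0, 0], [0, 0, 0, 0, 0, 0], [0, 0, 0, 0, 0, 0]],
  ],
  hand=0,
)

```text
time_s: 3.95
tcp_pos: [0.5261, -0.0186, 0.0242]
ee_rot: [[0.0, -0.968, 0.252], [0.0, 0.252, 0.968], [-1.0, -0.0, 0.0]]
wrist_force: [0.8, -1.2, -0.8]
gripper_width: 0.32
```

Emit:
play_rows(
  plan=[
    [[-2, 0, 0, 0, 0, 0], [-6, 0, 0, 0, 0, 0], [-10, 0, 0, 0, 0, 0], [-14, 0, 0, 0, 0, 0], [-16, 0, 0, 0, 0, 0]],
  ],
)

```text
time_s: 4.58
tcp_pos: [0.5262, -0.0184, 0.1862]
ee_rot: [[0.002, -0.968, 0.252], [0.001, 0.252, 0.968], [-1.0, -0.002, 0.001]]
wrist_force: [0.7, -0.1, -3.2]
gripper_width: 0.317
```

```bash
python3 - <<'E'
from h import *
for n in("side","top"):
    im,d=r.capture(n); cv2.imwrite(f"pics/{n}2.png",im); np.save(f"pics/{n}2.npy",im)
s=r.sense(); R=s['ee_rot'];p=s['tcp_pos'];o=p-.0178*R[:,0]
print(p,s['wrist_force'],s['gripper_width'],s['joints'])
for n in("side","top"): print(n,proj(n,[o-R[:,2]*.087,o-R[:,2]*.075-.014*R[:,0],o+R[:,2]*.075-.014*R[:,0],o-R[:,2]*.075+.014*R[:,1],o-R[:,2]*.075-.014*R[:,1]]).round(1).tolist())
crop("pics/top2.npy",230,130,350,230,6,"pics/t2c.png")
crop("pics/side2.npy",270,160,340,230,8,"pics/s2c.png")
E
```

```text
[ 0.52686342 -0.01835815  0.18627081] [ 0.88177732  0.52954654 -2.61747104] 0.319032152329845 [ 1.56525405e+01  1.41886788e+01 -1.65435643e+01  5.81039127e-03
 -5.90184949e+01 -3.02308787e+01]
side [[304.5, 217.3], [305.2, 210.2], [311.3, 172.9], [299.7, 213.5], [310.3, 214.6]]
top [[325.2, 195.5], [321.1, 193.7], [263.5, 177.6], [319.1, 199.5], [322.1, 188.9]]
```

View pics/s2c.png

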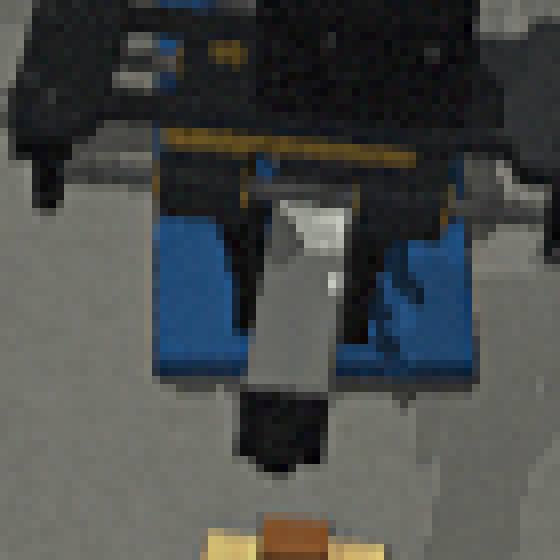

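View pics/t2c.png

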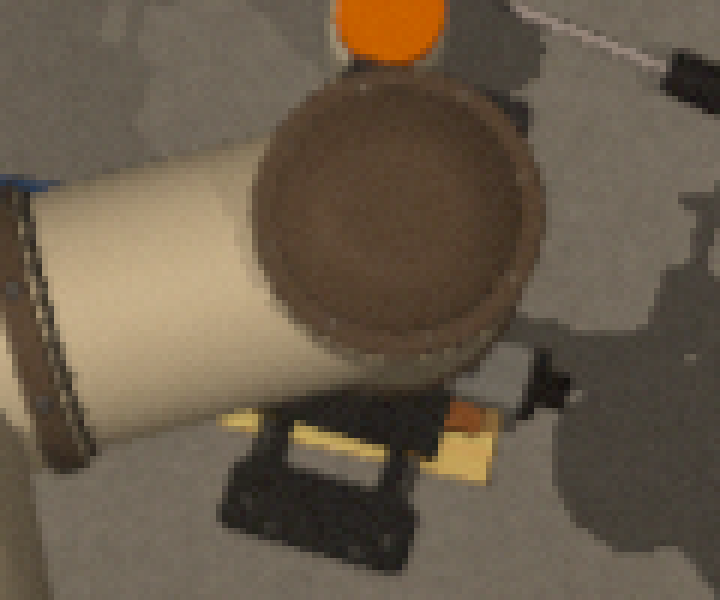

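```bash
cat >> h.py <<'E'
STOP=np.array([.479,-.291,.060]); NY=91.7
def stopgoal(dist):
    R=tool_R(NY,35); n=R[:,2]; return STOP+n*dist+R[:,0]*.0178,R
E
python3 - <<'E'
from h import *
p,R=stopgoal(.117); print(p); delta(p,R)
E
```

```text
[ 0.47585388 -0.18499623  0.11252754]
t 4.67 shift cm [7.33, 0.77, -17.43] turn [-1.569, -3.467, 0.52] | tcp [ 0.5269 -0.0184  0.1863] F [ 0.9  0.5 -2.6] w 0.319 j [ 16.  14. -17.   0. -59. -30.]
```

Emit:
play_rows(
  plan=[
    [[1, 0.1, -4, -0.39, -0.87, 0.13], [2.5, 0.3, -8, -0.78, -1.73, 0.26], [4.5, 0.5, -12, -1.18, -2.6, 0.39], [6.5, 0.7, -16, -1.57, -3.47, 0.52], [7.3, 0.8, -17.4, -1.57, -3.47, 0.52]],
  ],
)

```text
time_s: 5.3
tcp_pos: [0.4722, -0.1881, 0.1072]
ee_rot: [[-0.021, -1.0, -0.014], [0.577, -0.024, 0.816], [-0.817, 0.009, 0.577]]
wrist_force: [1.0, 0.4, -0.8]
gripper_width: 0.321
```

```bash
python3 - <<'E'
from h import *
p,R=stopgoal(.117); print(p); delta(p,R)
for n in("side","top"):
    im,d=r.capture(n); cv2.imwrite(f"pics/{n}3.png",im); np.save(f"pics/{n}3.npy",im)
p,R=stopgoal(.117); print(p); delta(p,R)
crop("pics/top3.npy",310,150,420,240,7,"pics/t3c.png")
crop("pics/side3.npy",250,230,350,360,5,"pics/s3c.png")
s=r.sense(); R=s['ee_rot'];p=s['tcp_pos'];o=p-.0178*R[:,0]
P=[o-R[:,2]*.087,o-R[:,2]*.075-.014*R[:,0],o+R[:,2]*.075-.014*R[:,0],STOP]
print(((proj("top",P)-[310,150])*7+3).round(0).tolist(),((proj("side",P)-[250,230])*5+2).round(0).tolist())
E
```

```text
[ 0.47585388 -0.18499623  0.11252754]
t 5.3 shift cm [-0.26, -0.37, 0.56] turn [-0.057, 0.026, -0.025] | tcp [ 0.4722 -0.1881  0.1072] F [ 1.   0.4 -0.8] w 0.321 j [-24.  29.  -3. -32. -77.  38.]
[ 0.47585388 -0.18499623  0.11252754]
t 5.4 shift cm [-0.34, -0.38, 0.55] turn [-0.071, 0.019, -0.034] | tcp [ 0.4721 -0.1876  0.1066] F [-0.6  0.8 -2. ] w 0.317 j [-24.  29.  -3. -32. -77.  38.]
[[482.0, 436.0], [488.0, 433.0], [213.0, 419.0], [529.0, 425.0]] [[250.0, 359.0], [250.0, 335.0], [220.0, 39.0], [265.0, 407.0]]
```

View pics/t3c.png

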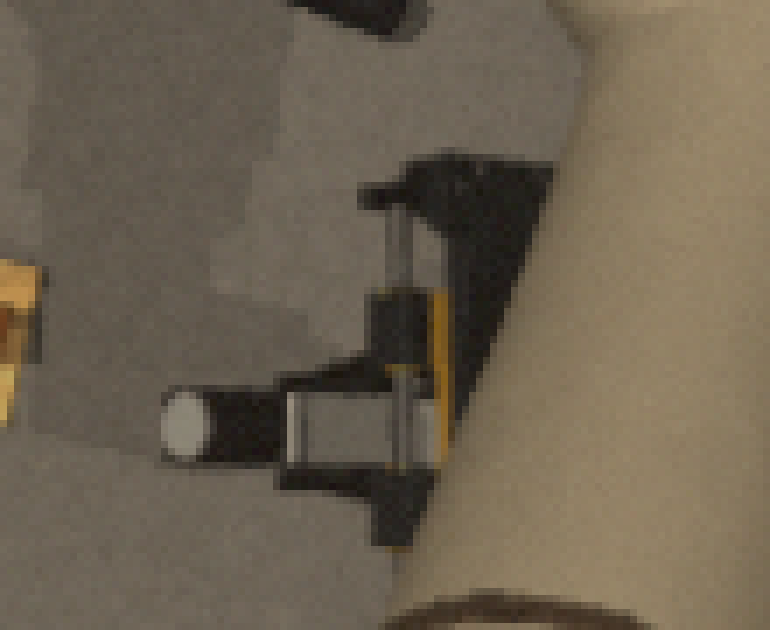

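View pics/s3c.png

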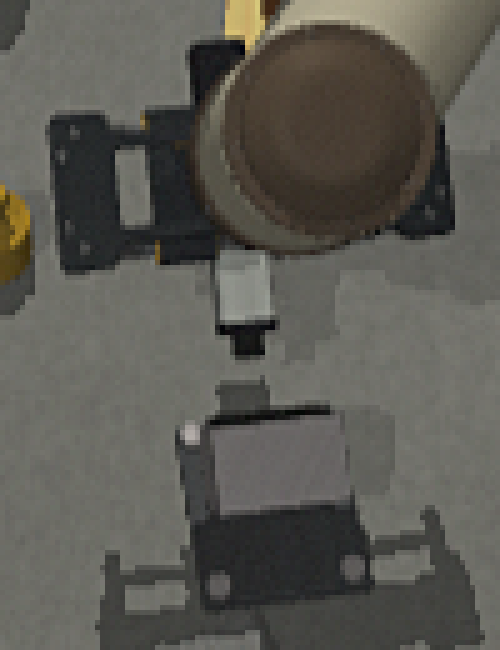

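```bash
python3 - <<'E'
from h import *
for ny in (91.7,88,95,98):
    a=np.radians(ny-90); e=np.array([np.cos(a),np.sin(a),0]); c=np.array([.479,-.307,.083])
    q=(proj("side",[c-e*.033,c+e*.033])-[250,230])*5+2
    # base back edge not known; base front
    print(ny,q.round(0).tolist())
# block top-face far edge & near edges by fit in side0
im=cv2.cvtColor(np.load("pics/side0.npy"),cv2.COLOR_BGR2GRAY).astype(float)
def hed(cols,v0,v1,sgn,z):
    pts=[]
    for u in cols:
        g=sgn*np.diff(im[v0:v1+1,u]);w=np.clip(g,0,None);i=w.argmax();sl=slice(max(i-1,0),i+2);vv=np.arange(v0,v1)+.5
        pts.append((u,np.sum(vv[sl]*w[sl])/w[sl].sum()))
    W=np.array([onz("side",u,v,z) for u,v in pts])[:,:2]*1000
    l=cv2.fitLine(W.astype(np.float32),cv2.DIST_HUBER,0,.01,.01).ravel(); print(pts[0],pts[-1],np.degrees(np.arctan2(l[1],l[0])),l[2:])
hed(range(296,317),310,318,1,.083)   # dark->light at top face front edge
hed(range(296,317),328,336,-1,.083)
E
```

```text
91.7 [[205.0, 416.0], [337.0, 400.0]]
88 [[205.0, 412.0], [337.0, 404.0]]
95 [[206.0, 419.0], [336.0, 397.0]]
98 [[207.0, 422.0], [335.0, 394.0]]
(296, np.float64(314.6320754716981)) (316, np.float64(311.8142857142857)) 1.9670559 [ 484.22476 -313.825  ]
(296, np.float64(332.1770833333333)) (316, np.float64(330.0151515151515)) 1.2248254 [ 476.31192 -362.9651 ]
```

```bash
python3 - <<'E'
from h import *
p,R=stopgoal(.095); delta(p,R)
E
```

```text
t 5.4 shift cm [-0.35, -0.4, -1.65] turn [-0.071, 0.019, -0.034] | tcp [ 0.4721 -0.1876  0.1066] F [-0.6  0.8 -2. ] w 0.317 j [-24.  29.  -3. -32. -77.  38.]
```

Emit:
play_rows(
  plan=[
    [[-0.35, -0.4, -0.5, -0.07, 0.02, -0.03], [-0.35, -0.4, -1, -0.07, 0.02, -0.03], [-0.35, -0.4, -1.4, -0.07, 0.02, -0.03], [-0.35, -0.4, -1.65, -0.07, 0.02, -0.03]],
  ],
)

```text
time_s: 5.9
tcp_pos: [0.4791, -0.1998, 0.105]
ee_rot: [[-0.015, -0.999, -0.036], [0.57, -0.038, 0.821], [-0.822, -0.008, 0.57]]
wrist_force: [0.1, 0.8, -2.3]
gripper_width: 0.32
```

```bash
python3 - <<'E'
from h import *
p,R=stopgoal(.087); delta(p,R)
E
```

```text
t 5.9 shift cm [0.24, 0.3, -1.34] turn [0.064, -0.025, 0.009] | tcp [ 0.4791 -0.1998  0.105 ] F [ 0.1  0.8 -2.3] w 0.32 j [-25.  30.  -2. -32. -77.  40.]
```

Emit:
play_rows(
  plan=[
    [[0, 0, 0, 0, 0, 0], [0, 0, 0, 0, 0, 0]],
  ],
)

```text
time_s: 6.15
tcp_pos: [0.4789, -0.2002, 0.1048]
ee_rot: [[-0.015, -0.999, -0.034], [0.57, -0.037, 0.821], [-0.821, -0.007, 0.57]]
wrist_force: [0.0, -0.1, -2.0]
gripper_width: 0.324
```

```bash
python3 - <<'E'
from h import *
p,R=stopgoal(.087); delta(p,R);print(r.sense()['joint_velocities'].round(2))
E
```

```text
t 6.15 shift cm [0.25, 0.27, -1.3] turn [0.058, -0.023, 0.01] | tcp [ 0.4789 -0.2002  0.1048] F [ 0.  -0.1 -2. ] w 0.324 j [-25.  30.  -2. -32. -77.  40.]
[-0.04  0.1   0.08 -0.01 -0.    0.1 ]
```

Emit:
play_rows(
  plan=[
    [[0.1, 0.1, -0.4, 0.03, 0, 0], [0.2, 0.2, -0.8, 0.06, -0.02, 0], [0.2, 0.2, -1.1, 0.06, -0.02, 0], [0.2, 0.2, -1.3, 0.06, -0.02, 0]],
  ],
)

```text
time_s: 6.65
tcp_pos: [0.4772, -0.2103, 0.0953]
ee_rot: [[-0.015, -1.0, -0.023], [0.573, -0.028, 0.819], [-0.819, -0.001, 0.573]]
wrist_force: [0.4, 0.6, -1.8]
gripper_width: 0.316
```

```bash
python3 - <<'E'
from h import *
p,R=stopgoal(.087); delta(p,R);s=r.sense();print(s['ee_rot'].T@s['wrist_force'])
E
```

```text
t 6.65 shift cm [0.04, 0.06, 0.06] turn [-0.006, -0.002, 0.01] | tcp [ 0.4772 -0.2103  0.0953] F [ 0.4  0.6 -1.8] w 0.316 j [-26.  31.  -2. -31. -77.  40.]
[ 1.76386795 -0.40123654 -0.53465223]
```

Emit:
play_rows(
  plan=[
    [[0, 0, -0.15, 0, 0, 0], [0, 0, -0.3, 0, 0, 0], [0, 0, -0.4, 0, 0, 0], [0, 0, -0.5, 0, 0, 0]],
  ],
)

```text
time_s: 7.15
tcp_pos: [0.4773, -0.2127, 0.0936]
ee_rot: [[-0.016, -1.0, -0.024], [0.575, -0.029, 0.817], [-0.818, -0.001, 0.575]]
wrist_force: [-0.4, 5.4, 3.3]
gripper_width: 0.318
```

```bash
python3 - <<'E'
from h import *
p,R=stopgoal(.087); delta(p,R);s=r.sense();print(s['ee_rot'].T@s['wrist_force'])
E
```

```text
t 7.15 shift cm [0.04, 0.07, 0.36] turn [0.001, 0.013, 0.007] | tcp [ 0.4773 -0.2127  0.0936] F [-0.4  5.4  3.3] w 0.318 j [-26.  31.  -1. -31. -77.  40.]
[0.47619105 0.28219326 6.34017398]
```

Emit:
play_rows(
  plan=[
    [[0, 0, -0.15, 0, 0, 0], [0, 0, -0.3, 0, 0, 0], [0, 0, -0.4, 0, 0, 0], [0, 0, -0.5, 0, 0, 0]],
  ],
)

```text
time_s: 7.65
tcp_pos: [0.4775, -0.2168, 0.0907]
ee_rot: [[-0.016, -1.0, -0.024], [0.575, -0.029, 0.818], [-0.818, -0.001, 0.575]]
wrist_force: [-0.8, 5.6, 3.9]
gripper_width: 0.319
```

```bash
python3 - <<'E'
from h import *
p,R=stopgoal(.087); delta(p,R);s=r.sense();print(s['ee_rot'].T@s['wrist_force'])
E
```

```text
t 7.65 shift cm [0.04, 0.07, 0.86] turn [0.001, 0.012, 0.007] | tcp [ 0.4775 -0.2168  0.0907] F [-0.8  5.6  3.9] w 0.319 j [-27.  32.  -1. -31. -77.  41.]
[0.07905528 0.59101766 6.82619843]
```

Button is travelling at about 7 N. I'll go on in smaller steps until the force rises at the stop.

Emit:
play_rows(
  plan=[
    [[0, 0, -0.1, 0, 0, 0], [0, 0, -0.2, 0, 0, 0], [0, 0, -0.3, 0, 0, 0]],
  ],
)

```text
time_s: 8.02
tcp_pos: [0.4774, -0.2185, 0.0894]
ee_rot: [[-0.016, -1.0, -0.025], [0.577, -0.03, 0.816], [-0.817, -0.001, 0.577]]
wrist_force: [-0.0, 7.7, 6.7]
gripper_width: 0.322
```

```bash
python3 - <<'E'
from h import *
p,R=stopgoal(.087); delta(p,R);s=r.sense();print(s['ee_rot'].T@s['wrist_force'])
E
```

```text
t 8.03 shift cm [0.03, 0.06, 1.07] turn [0.003, 0.023, 0.004] | tcp [ 0.4774 -0.2185  0.0894] F [-0.   7.7  6.7] w 0.322 j [-27.  32.  -1. -31. -78.  41.]
[-1.05882068 -0.21436559 10.19465481]
```

Emit:
play_rows(
  plan=[
    [[0, 0, -0.1, 0, 0, 0], [0, 0, -0.15, 0, 0, 0], [0, 0, -0.15, 0, 0, 0]],
  ],
)

```text
time_s: 8.4
tcp_pos: [0.4774, -0.2185, 0.0894]
ee_rot: [[-0.017, -1.0, -0.025], [0.578, -0.031, 0.815], [-0.816, -0.001, 0.579]]
wrist_force: [-0.0, 9.2, 7.8]
gripper_width: 0.317
```

```bash
python3 - <<'E'
from h import *
p,R=stopgoal(.087); delta(p,R);s=r.sense();print(s['ee_rot'].T@s['wrist_force'])
for n in("side","top"):
    im,d=r.capture(n); cv2.imwrite(f"pics/{n}4.png",im); np.save(f"pics/{n}4.npy",im)
crop("pics/side4.npy",270,260,350,350,7,"pics/s4c.png")
E
```

```text
t 8.4 shift cm [0.04, 0.05, 1.08] turn [0.007, 0.036, 0.001] | tcp [ 0.4774 -0.2185  0.0894] F [-0.   9.2  7.8] w 0.317 j [-27.  32.  -1. -31. -78.  41.]
[-0.9784773  -0.26176149 12.02824001]
```

View pics/s4c.png

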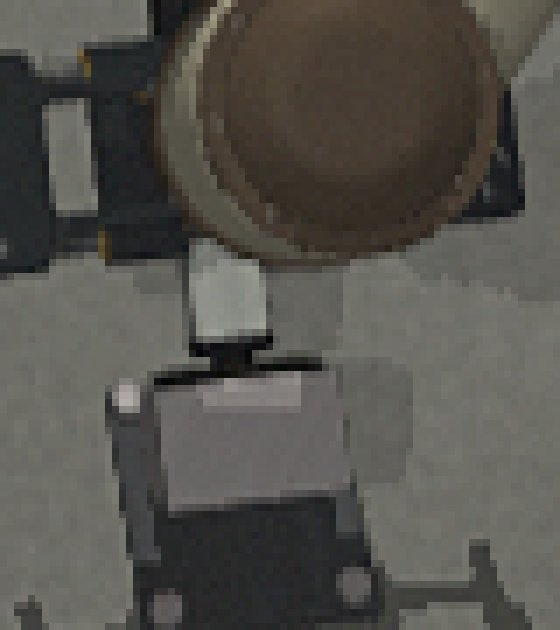

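Emit:
play_rows(
  plan=[
    [[0, 0, 1, 0, 0, 0], [0, 0, 3, 0, 0, 0], [0, 0, 6, 0, 0, 0], [-3, 0, 10, 0, 0, 0], [-6, 0, 15, 0, 0, 0]],
  ],
)

```text
time_s: 9.12
tcp_pos: [0.4745, -0.1326, 0.2234]
ee_rot: [[-0.016, -1.0, -0.022], [0.573, -0.027, 0.819], [-0.82, 0.0, 0.573]]
wrist_force: [1.3, 0.2, -1.4]
gripper_width: 0.319
```

```bash
cat >> h.py <<'E'
CR=np.array([.5718,.2386,.115]); CY=83.05
def crgoal(x,z,y=0.,off=.0178,gx=0.):
    R=tool_R(CY,35); return CR+R[:,2]*(x+gx)-R[:,0]*z+R[:,1]*y+R[:,0]*off,R
E
python3 - <<'E'
from h import *
p,R=crgoal(-.0,.08); print(p);delta(p,R)
for n in("side","top"):
    im,d=r.capture(n); cv2.imwrite(f"pics/{n}5.png",im); np.save(f"pics/{n}5.npy",im)
s=r.sense(); R=s['ee_rot'];p=s['tcp_pos'];o=p-.0178*R[:,0]
P=[o-R[:,2]*.087,o-R[:,2]*.079,o-R[:,2]*.075-.014*R[:,0],o+R[:,2]*.075-.014*R[:,0]]
crop("pics/side5.npy",250,170,350,300,5,"pics/s5c.png")
crop("pics/top5.npy",270,140,370,240,7,"pics/t5c.png")
print(((proj("top",P)-[270,140])*7+3).round(0).tolist(),((proj("side",P)-[250,170])*5+2).round(0).tolist())
E
```

```text
[0.56748304 0.20318569 0.16595126]
t 9.12 shift cm [23.79, -10.22, 24.02] turn [0.697, -0.006, -0.49] | tcp [ 0.4745 -0.1326  0.2234] F [ 1.3  0.2 -1.4] w 0.319 j [-19.  19.  -0. -33. -85.  28.]
[[693.0, 468.0], [677.0, 467.0], [698.0, 465.0], [377.0, 456.0]] [[255.0, 418.0], [253.0, 402.0], [255.0, 391.0], [217.0, 91.0]]
```

View pics/s5c.png

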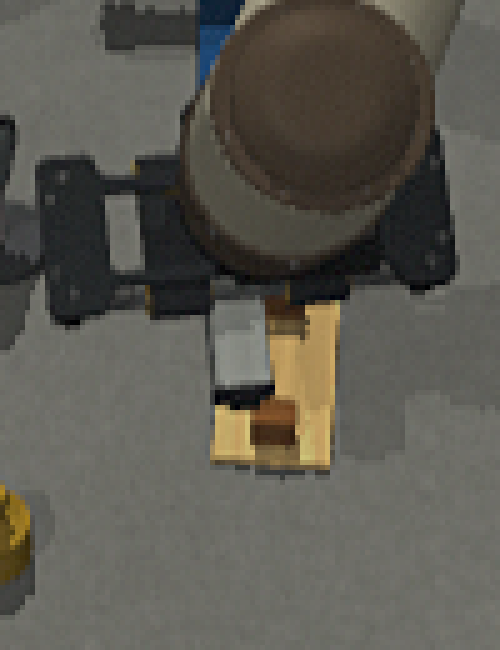

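View pics/t5c.png

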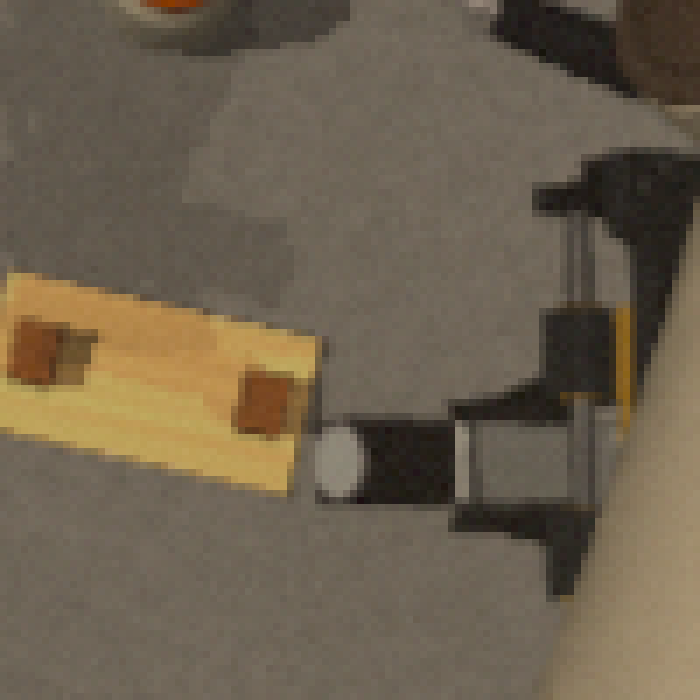

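Emit:
play_rows(
  plan=[
    [[3.5, -1.6, 4, 0.17, 0, -0.12], [7, -3.3, 8, 0.35, 0, -0.24], [11, -5, 12, 0.52, 0, -0.37], [14.5, -6.8, 16, 0.7, 0, -0.49], [18, -8.5, 20, 0.7, 0, -0.49]],
  ],
)

```text
time_s: 9.85
tcp_pos: [0.5519, 0.1376, 0.1895]
ee_rot: [[0.07, -0.993, 0.099], [0.568, 0.121, 0.814], [-0.82, -0.001, 0.573]]
wrist_force: [0.5, -0.7, -2.5]
gripper_width: 0.32
```

```bash
python3 - <<'E'
from h import *
p,R=crgoal(-.0,.08); print(p);delta(p,R)
E
```

```text
[0.56748304 0.20318569 0.16595126]
t 9.85 shift cm [5.77, -0.75, 4.15] turn [0.003, -0.005, 0.005] | tcp [0.5519 0.1376 0.1895] F [ 0.5 -0.7 -2.5] w 0.32 j [ 10.  17.  -6. -39. -62.   1.]
```

Emit:
play_rows(
  plan=[
    [[1, -0.3, 2, 0, 0, 0], [2.5, -0.75, 4.15, 0, 0, 0], [4.5, -0.75, 4.15, 0, 0, 0], [5.77, -0.75, 4.15, 0, 0, 0], [5.77, -0.75, 4.15, 0, 0, 0]],
  ],
)

```text
time_s: 10.48
tcp_pos: [0.5669, 0.2011, 0.164]
ee_rot: [[0.067, -0.993, 0.101], [0.568, 0.121, 0.814], [-0.82, 0.003, 0.572]]
wrist_force: [-0.1, 0.5, -3.0]
gripper_width: 0.317
```

```bash
python3 - <<'E'
from h import *
p,R=crgoal(-.0,.08); print(p);delta(p,R)
for n in("side","top"):
    im,d=r.capture(n); cv2.imwrite(f"pics/{n}6.png",im); np.save(f"pics/{n}6.npy",im)
s=r.sense(); R=s['ee_rot'];p=s['tcp_pos'];o=p-.0178*R[:,0]
crop("pics/side6.npy",260,60,360,220,4,"pics/s6c.png")
crop("pics/top6.npy",130,110,260,220,6,"pics/t6c.png")
R=tool_R(CY,35)
def C(x,y,z): return CR+R[:,2]*x+R[:,1]*y-R[:,0]*z
ks=[(-56,-23,13),(-56,23,13),(-40,-23,13),(-40,23,13),(40,-23,13),(40,23,13),(56,-23,13),(56,23,13),(-75,0,-10),(107,0,0)]
P=[C(*np.array(k)/1000) for k in ks]
for k,a,b in zip(ks,proj("top",P),proj("side",P)): print(k,"top0",a.round(1),"side0",b.round(1))
crop("pics/side0.npy",290,135,330,200,9,"pics/sc2.png")
crop("pics/top0.npy",150,145,240,195,8,"pics/tc2.png")
E
```

```text
[0.56748304 0.20318569 0.16595126]
t 10.47 shift cm [-0.04, -0.03, 0.28] turn [-0.008, -0.011, -0.013] | tcp [0.5669 0.2011 0.164 ] F [-0.1  0.5 -3. ] w 0.317 j [ 16.  20.  -5. -39. -56.  -3.]
(-56, -23, 13) top0 [220.6 167.6] side0 [317.  175.6]
(-56, 23, 13) top0 [218.1 183.6] side0 [302.5 175.5]
(-40, -23, 13) top0 [215.5 166.5] side0 [317.  170.8]
(-40, 23, 13) top0 [213.  182.6] side0 [302.5 170.6]
(40, -23, 13) top0 [188.8 160.3] side0 [317.  146.6]
(40, 23, 13) top0 [186.1 177.1] side0 [302.7 146.4]
(56, -23, 13) top0 [183.1 159.1] side0 [317.  141.8]
(56, 23, 13) top0 [180.4 175.9] side0 [302.7 141.6]
(-75, 0, -10) top0 [221.8 177.1] side0 [309.4 183.1]
(107, 0, 0) top0 [161.6 163.8] side0 [309.7 128. ]
```

View pics/s6c.png

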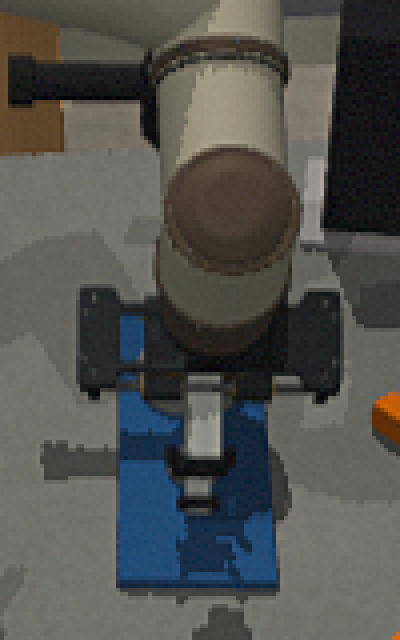

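View pics/sc2.png

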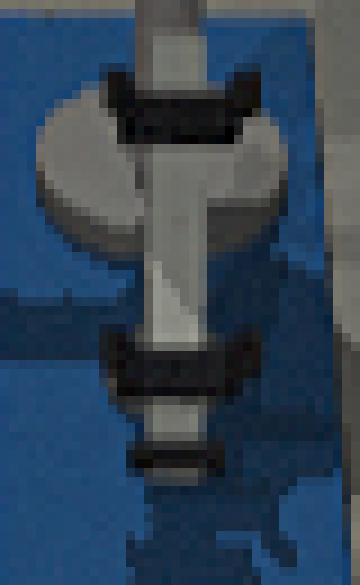

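View pics/tc2.png

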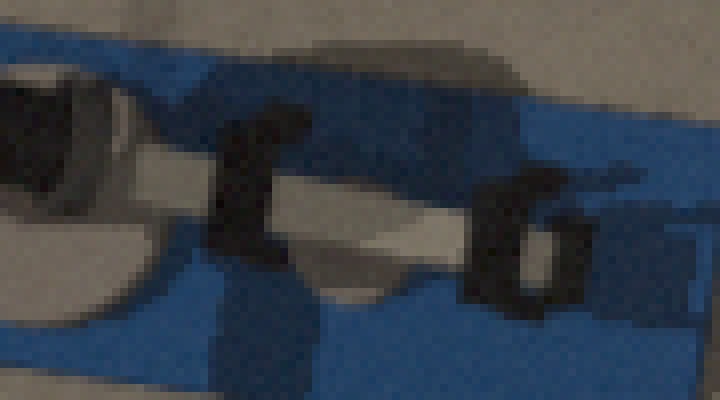

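View pics/t6c.png

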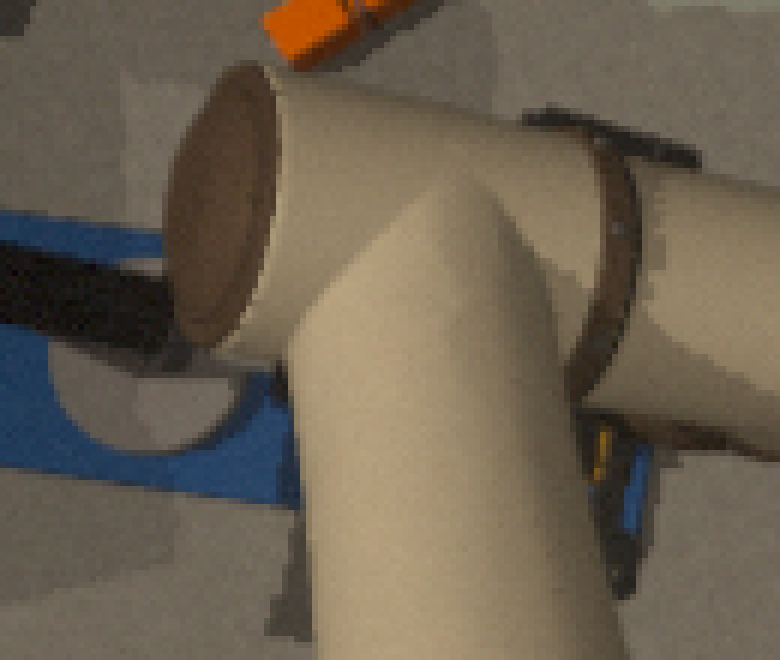

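```bash
python3 - <<'E'
from h import *
s=r.sense(); R=s['ee_rot'];p=s['tcp_pos'];o=p-.0178*R[:,0]
crop("pics/side6.npy",285,145,335,195,12,"pics/s6d.png")
for k in [(-79,0,0),(-79,8,8),(-79,-8,-8),(-75,14,14),(-75,-14,14),(-75,14,-14),(-75,-14,-14)]:
    k=np.array(k)/1000; P=o+R[:,2]*k[0]+R[:,1]*k[1]-R[:,0]*k[2]
    print(k,((proj("side",P)-[285,145])*12+6).round(0),proj("top",P).round(1))
E
```

```text
[-0.079  0.     0.   ] [[318. 402.]] [[238.6 176.2]]
[-0.079  0.008  0.008] [[288. 394.]] [[239.5 179. ]]
[-0.079 -0.008 -0.008] [[348. 410.]] [[237.6 173.5]]
[-0.075  0.014  0.014] [[265. 373.]] [[239.  180.9]]
[-0.075 -0.014  0.014] [[377. 374.]] [[240.5 170.7]]
[-0.075  0.014 -0.014] [[261. 400.]] [[234.1 181.1]]
[-0.075 -0.014 -0.014] [[371. 401.]] [[235.7 171.1]]
```

View pics/s6d.png

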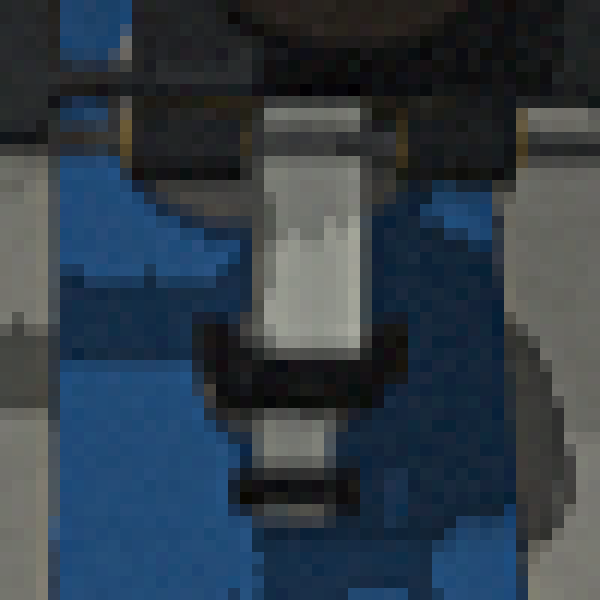

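```bash
python3 - <<'E'
from h import *
p,R=crgoal(.004,.02,-.001); print(p);delta(p,R)
E
```

```text
[0.57303644 0.24047893 0.11909644]
t 10.57 shift cm [6.12, -0.01, 0.6] turn [0.0, -0.006, 0.005] | tcp [0.5681 0.2008 0.1658] F [ 0.   0.4 -2.4] w 0.321 j [ 16.  20.  -5. -39. -56.  -3.]
```

Emit:
play_rows(
  plan=[
    [[0.5, 0, 0.6, 0, 0, 0], [2, 0, 0.6, 0, 0, 0], [3.5, 0, 0.6, 0, 0, 0], [5, 0, 0.6, 0, 0, 0], [5.8, 0, 0.6, 0, 0, 0]],
  ],
)

```text
time_s: 11.2
tcp_pos: [0.5722, 0.2401, 0.1204]
ee_rot: [[0.068, -0.993, 0.099], [0.569, 0.12, 0.814], [-0.82, 0.001, 0.573]]
wrist_force: [0.1, 0.0, -2.7]
gripper_width: 0.317
```

```bash
python3 - <<'E'
from h import *
p,R=crgoal(.004,.02,-.001); print(p);delta(p,R)
for n in("side",):
    im,d=r.capture(n); cv2.imwrite(f"pics/{n}7.png",im); np.save(f"pics/{n}7.npy",im)
p,R=crgoal(.004,.02,-.001); print(p);delta(p,R)
crop("pics/side7.npy",285,145,335,195,12,"pics/s7d.png")
s=r.sense(); R=s['ee_rot'];p=s['tcp_pos'];o=p-.0178*R[:,0]
for k in [(-79,0,0),(-75,14,14),(-75,-14,14),(-75,14,-14),(-75,-14,-14)]:
    k=np.array(k)/1000; P=o+R[:,2]*k[0]+R[:,1]*k[1]-R[:,0]*k[2]
    print(k,((proj("side",P)-[285,145])*12+6).round(0),proj("top",P).round(1))
E
```

```text
[0.57303644 0.24047893 0.11909644]
t 11.2 shift cm [0.13, -0.08, -0.04] turn [0.001, -0.007, -0.007] | tcp [0.5722 0.2401 0.1204] F [ 0.1  0.  -2.7] w 0.317 j [ 19.  24.  -6. -42. -51.  -2.]
[0.57303644 0.24047893 0.11909644]
t 11.25 shift cm [0.08, -0.1, -0.03] turn [-0.002, -0.007, -0.011] | tcp [0.572  0.2404 0.1199] F [ 0.2  0.9 -2.6] w 0.317 j [ 19.  24.  -6. -42. -51.  -2.]
[-0.079  0.     0.   ] [[304. 435.]] [[226.5 176.8]]
[-0.075  0.014  0.014] [[253. 406.]] [[226.7 181.3]]
[-0.075 -0.014  0.014] [[360. 408.]] [[228.2 171.5]]
[-0.075  0.014 -0.014] [[248. 432.]] [[222.3 181.5]]
[-0.075 -0.014 -0.014] [[354. 433.]] [[223.8 171.9]]
```

View pics/s7d.png

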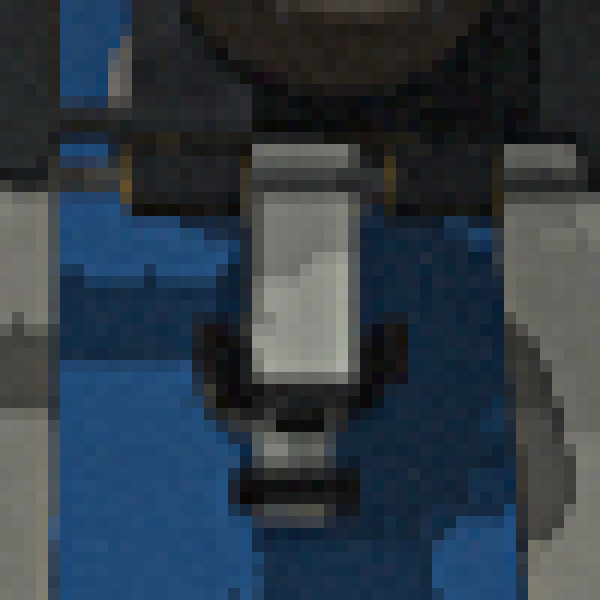

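Emit:
play_rows(
  plan=[
    [[0.5, 0, 0, 0, 0, 0], [1, 0, 0, 0, 0, 0], [1.4, 0, 0, 0, 0, 0], [1.7, 0, 0, 0, 0, 0]],
  ],
)

```text
time_s: 11.75
tcp_pos: [0.574, 0.2492, 0.1081]
ee_rot: [[0.07, -0.993, 0.098], [0.569, 0.121, 0.813], [-0.819, -0.001, 0.573]]
wrist_force: [0.3, -0.4, -1.9]
gripper_width: 0.318
```

```bash
python3 - <<'E'
from h import *
p,R=crgoal(.0,.0,0); delta(p,R);s=r.sense();print(s['ee_rot'].T@s['wrist_force'])
E
```

```text
t 11.75 shift cm [0.59, 0.09, -0.49] turn [0.005, -0.001, 0.006] | tcp [0.574  0.2492 0.1081] F [ 0.3 -0.4 -1.9] w 0.318 j [ 20.  25.  -6. -42. -49.  -1.]
[ 1.34200862 -0.29023789 -1.34719542]
```

Emit:
play_rows(
  plan=[
    [[0.2, 0, 0, 0, 0, 0], [0.35, 0, 0, 0, 0, 0], [0.5, 0, 0, 0, 0, 0]],
  ],
)

```text
time_s: 12.12
tcp_pos: [0.5744, 0.2521, 0.1041]
ee_rot: [[0.07, -0.993, 0.098], [0.569, 0.121, 0.813], [-0.819, -0.001, 0.573]]
wrist_force: [-0.3, 0.2, -3.4]
gripper_width: 0.321
```

```bash
python3 - <<'E'
from h import *
p,R=crgoal(.0,.0,0); delta(p,R);s=r.sense();print(s['ee_rot'].T@s['wrist_force'])
E
```

```text
t 12.12 shift cm [0.1, 0.09, -0.5] turn [0.005, -0.001, 0.006] | tcp [0.5744 0.2521 0.1041] F [-0.3  0.2 -3.4] w 0.321 j [ 20.  26.  -6. -42. -49.  -1.]
[ 2.89850413  0.3673161  -1.79398365]
```

Still free (1 mm above the estimated seat). Creeping on.

Emit:
play_rows(
  plan=[
    [[0.1, 0, 0, 0, 0, 0], [0.2, 0, 0, 0, 0, 0], [0.2, 0, 0, 0, 0, 0]],
  ],
)

```text
time_s: 12.5
tcp_pos: [0.5744, 0.2521, 0.104]
ee_rot: [[0.07, -0.993, 0.097], [0.569, 0.12, 0.814], [-0.819, -0.002, 0.573]]
wrist_force: [-2.7, -5.4, 6.9]
gripper_width: 0.321
```

```bash
python3 - <<'E'
from h import *
p,R=crgoal(.0,.0,0); delta(p,R);s=r.sense();print(s['ee_rot'].T@s['wrist_force'])
E
```

```text
t 12.5 shift cm [0.09, 0.09, -0.49] turn [0.012, -0.003, 0.005] | tcp [0.5744 0.2521 0.104 ] F [-2.7 -5.4  6.9] w 0.321 j [ 20.  26.  -6. -42. -49.  -1.]
[-8.88316922  1.97169416 -0.71779365]
```

Emit:
play_rows(
  plan=[
    [[-0.1, 0, 0, 0, 0, 0], [-0.1, 0, -0.1, 0, 0, 0], [-0.1, 0, -0.2, 0, 0, 0], [-0.1, 0, -0.3, 0, 0, 0]],
  ],
)

```text
time_s: 13.0
tcp_pos: [0.5751, 0.2509, 0.1032]
ee_rot: [[0.073, -0.993, 0.096], [0.57, 0.121, 0.812], [-0.818, -0.004, 0.575]]
wrist_force: [-0.7, -1.2, 5.3]
gripper_width: 0.32
```

```bash
python3 - <<'E'
from h import *
p,R=crgoal(.0,.0,0); delta(p,R);s=r.sense();print(s['ee_rot'].T@s['wrist_force'])
E
```

```text
t 13.0 shift cm [0.09, 0.18, -0.36] turn [0.015, 0.01, 0.017] | tcp [0.5751 0.2509 0.1032] F [-0.7 -1.2  5.3] w 0.32 j [ 20.  26.  -6. -43. -49.  -1.]
[-5.10895654  0.57229769  1.99628018]
```

Emit:
play_rows(
  plan=[
    [[0, -0.1, -0.1, 0, 0, 0], [0, -0.1, -0.2, 0, 0, 0], [0, -0.1, -0.2, 0, 0, 0]],
  ],
)

```text
time_s: 13.38
tcp_pos: [0.5761, 0.249, 0.102]
ee_rot: [[0.073, -0.993, 0.096], [0.57, 0.121, 0.813], [-0.818, -0.004, 0.575]]
wrist_force: [-1.5, -1.6, 5.4]
gripper_width: 0.32
```

```bash
python3 - <<'E'
from h import *
p,R=crgoal(.0,.0,0); delta(p,R);s=r.sense();print(s['ee_rot'].T@s['wrist_force'])
for n in("side",):
    im,d=r.capture(n); cv2.imwrite(f"pics/{n}8.png",im); np.save(f"pics/{n}8.npy",im)
crop("pics/side8.npy",285,145,335,195,12,"pics/s8d.png")
E
```

```text
t 13.38 shift cm [0.09, 0.3, -0.15] turn [0.015, 0.009, 0.019] | tcp [0.5761 0.249  0.102 ] F [-1.5 -1.6  5.4] w 0.32 j [ 20.  26.  -6. -43. -49.  -0.]
[-5.44510281  1.27506947  1.70411398]
```

View pics/s8d.png

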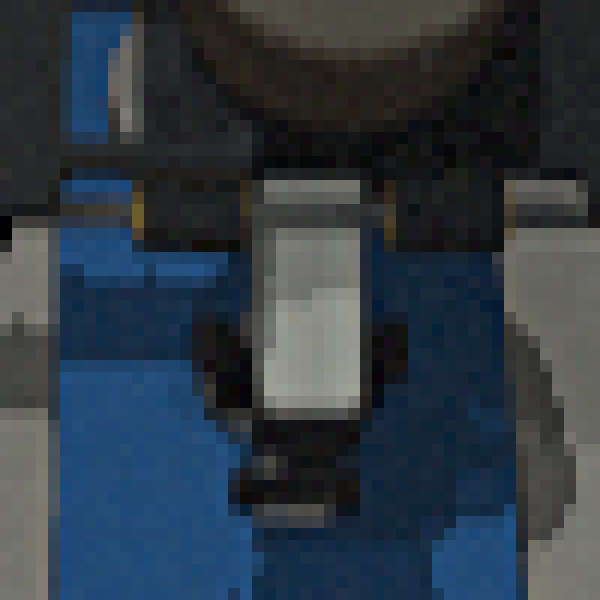

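Emit:
play_rows(
  plan=[
    [[0, 0.1, 0, 0, 0, 0], [0, 0.2, -0.1, 0, 0, 0], [0, 0.2, -0.2, 0, 0, 0], [0, 0.2, -0.2, 0, 0, 0]],
  ],
)

```text
time_s: 13.92
tcp_pos: [0.5742, 0.2473, 0.1007]
ee_rot: [[0.074, -0.993, 0.097], [0.57, 0.121, 0.813], [-0.818, -0.005, 0.574]]
wrist_force: [0.8, -1.5, 6.5]
gripper_width: 0.321
```

```bash
python3 - <<'E'
from h import *
p,R=crgoal(.0,.0,0); delta(p,R);s=r.sense();print(s['ee_rot'].T@s['wrist_force'])
E
```

```text
t 13.93 shift cm [0.09, 0.14, 0.09] turn [0.014, 0.006, 0.024] | tcp [0.5742 0.2473 0.1007] F [ 0.8 -1.5  6.5] w 0.321 j [ 20.  26.  -7. -43. -49.  -0.]
[-6.15190777 -1.00496966  2.57071572]
```

Emit:
play_rows(
  plan=[
    [[0, 0.1, -0.1, 0, 0, 0], [0, 0.1, -0.2, 0, 0, 0], [0, 0.1, -0.2, 0, 0, 0]],
  ],
)

```text
time_s: 14.3
tcp_pos: [0.5736, 0.2466, 0.1001]
ee_rot: [[0.075, -0.993, 0.096], [0.571, 0.122, 0.812], [-0.818, -0.006, 0.576]]
wrist_force: [0.8, 0.7, 6.9]
gripper_width: 0.32
```

```bash
python3 - <<'E'
from h import *
p,R=crgoal(.0,.0,0); delta(p,R);s=r.sense();print(s['ee_rot'].T@s['wrist_force'])
E
```

```text
t 14.3 shift cm [0.09, 0.08, 0.18] turn [0.016, 0.015, 0.029] | tcp [0.5736 0.2466 0.1001] F [0.8 0.7 6.9] w 0.32 j [ 20.  26.  -7. -43. -49.   0.]
[-5.21275172 -0.72087584  4.65181275]
```

Emit:
play_rows(
  plan=[
    [[0, 0.05, -0.1, 0, 0, 0], [0, 0.05, -0.1, 0, 0, 0]],
  ],
)

```text
time_s: 14.55
tcp_pos: [0.5735, 0.2466, 0.1001]
ee_rot: [[0.076, -0.993, 0.096], [0.572, 0.122, 0.811], [-0.817, -0.007, 0.577]]
wrist_force: [1.4, 1.4, 7.3]
gripper_width: 0.32
```

```bash
python3 - <<'E'
from h import *
p,R=crgoal(.0,.0,0); delta(p,R);s=r.sense();print(s['ee_rot'].T@s['wrist_force'])
for n in("side",):
    im,d=r.capture(n); cv2.imwrite(f"pics/{n}9.png",im); np.save(f"pics/{n}9.npy",im)
crop("pics/side9.npy",285,145,335,195,12,"pics/s9d.png")
E
```

```text
t 14.55 shift cm [0.1, 0.08, 0.19] turn [0.019, 0.022, 0.036] | tcp [0.5735 0.2466 0.1001] F [1.4 1.4 7.3] w 0.32 j [ 20.  26.  -7. -43. -49.   0.]
[-5.09001843 -1.31624731  5.48284553]
```

View pics/s9d.png

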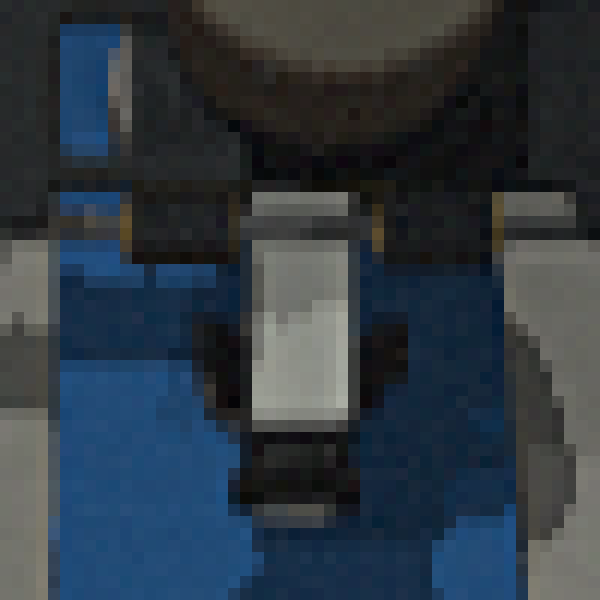

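Emit:
play_rows(
  plan=[
    [[-0.05, 0, 0.1, 0, 0, 0], [-0.05, 0, 0.1, 0, 0, 0]],
  ],
)

```text
time_s: 14.85
tcp_pos: [0.5733, 0.2466, 0.1002]
ee_rot: [[0.075, -0.993, 0.096], [0.571, 0.122, 0.812], [-0.818, -0.006, 0.575]]
wrist_force: [4.3, 2.9, 6.5]
gripper_width: 0.32
```

Emit:
play_rows(
  plan=[
    [[0, 0, 0, 0, 0, 0], [0, 0, 0, 0, 0, 0], [0, 0, 0, 0, 0, 0], [0, 0, 0, 0, 0, 0], [0, 0, 0, 0, 0, 0]],
  ],
  hand=0.8,
)

```text
time_s: 15.48
tcp_pos: [0.5707, 0.2452, 0.0982]
ee_rot: [[0.07, -0.993, 0.099], [0.569, 0.121, 0.814], [-0.82, -0.0, 0.573]]
wrist_force: [-0.4, -0.4, 0.2]
gripper_width: 0.767
```

```bash
python3 - <<'E'
from h import *
p,R=crgoal(.0,.0,0); delta(p,R);s=r.sense();print(s['ee_rot'].T@s['wrist_force'])
for n in("side",):
    im,d=r.capture(n); cv2.imwrite(f"pics/{n}10.png",im); np.save(f"pics/{n}10.npy",im)
crop("pics/side10.npy",285,145,335,195,12,"pics/s10d.png")
E
```

```text
t 15.47 shift cm [0.04, -0.19, 0.44] turn [0.002, -0.004, 0.001] | tcp [0.5707 0.2452 0.0982] F [-0.4 -0.4  0.2] w 0.767 j [ 20.  26.  -7. -43. -49.   0.]
[-0.42434453  0.33093562 -0.29063437]
```

View pics/s10d.png

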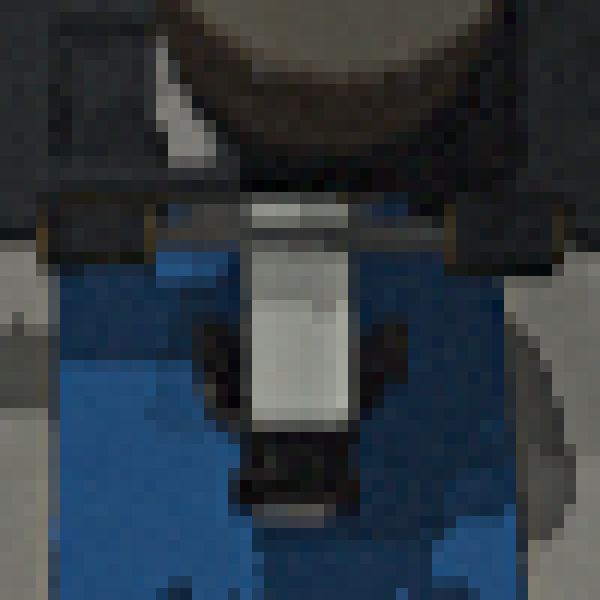

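Emit:
play_rows(
  plan=[
    [[-2, 0, 0, 0, 0, 0], [-5, 0, 0, 0, 0, 0], [-9, 0, 0, 0, 0, 0], [-14, 0, 0, 0, 0, 0], [-19, 0, 0, 0, 0, 0]],
  ],
)

```text
time_s: 16.15
tcp_pos: [0.5572, 0.1355, 0.2568]
ee_rot: [[0.072, -0.993, 0.098], [0.568, 0.121, 0.814], [-0.82, -0.003, 0.573]]
wrist_force: [0.1, -0.3, 0.0]
gripper_width: 0.797
```

Emit:
play_rows(
  plan=[
    [[0, 0, -6, 0, 0, 0], [-3, 0, -12, 0, 0, 0], [-3, 0, -18, 0, 0, 0], [-3, 0, -24, 0, 0, 0], [-3, 0, -24, 0, 0, 0]],
  ],
)

```text
time_s: 16.77
tcp_pos: [0.53, -0.0785, 0.1389]
ee_rot: [[0.068, -0.992, 0.106], [0.569, 0.126, 0.813], [-0.819, 0.005, 0.573]]
wrist_force: [-0.8, 0.1, 0.6]
gripper_width: 0.799
```

```bash
python3 - <<'E'
from h import *
for n in("side","top"):
    im,d=r.capture(n); cv2.imwrite(f"pics/{n}11.png",im); np.save(f"pics/{n}11.npy",im);np.save(f"pics/{n}11d.npy",d)
s=r.sense();print(s['time_s'],s['tcp_pos'],s['wrist_force'])
crop("pics/side11.npy",285,125,335,195,9,"pics/s11d.png")
crop("pics/top11.npy",150,145,240,195,8,"pics/t11d.png")
R=tool_R(CY,35)
for k in [(75,0,14),(-75,0,14),(-75,14,14),(-75,-14,14),(75,14,14),(75,-14,14),(-79,0,0)]:
    k=np.array(k)/1000; P=CR+R[:,2]*k[0]+R[:,1]*k[1]-R[:,0]*k[2]
    print(k,((proj("side",P)-[285,125])*9+4).round(0),((proj("top",P)-[150,145])*8+4).round(0))
E
```

```text
16.875 [ 0.53198328 -0.07600405  0.14182891] [ 0.20062215  0.62003219 -0.4082809 ]
[0.075 0.    0.014] [[228. 103.]] [[205. 172.]]
[-0.075  0.     0.014] [[226. 511.]] [[608. 259.]]
[-0.075  0.014  0.014] [[187. 510.]] [[602. 298.]]
[-0.075 -0.014  0.014] [[266. 511.]] [[614. 221.]]
[0.075 0.014 0.014] [[189. 102.]] [[198. 213.]]
[ 0.075 -0.014  0.014] [[267. 103.]] [[212. 130.]]
[-0.079  0.     0.   ] [[225. 531.]] [[601. 262.]]
```

View pics/s11d.png

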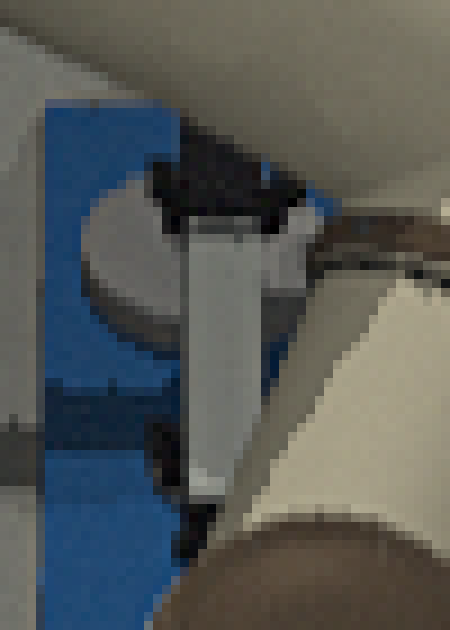

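View pics/t11d.png

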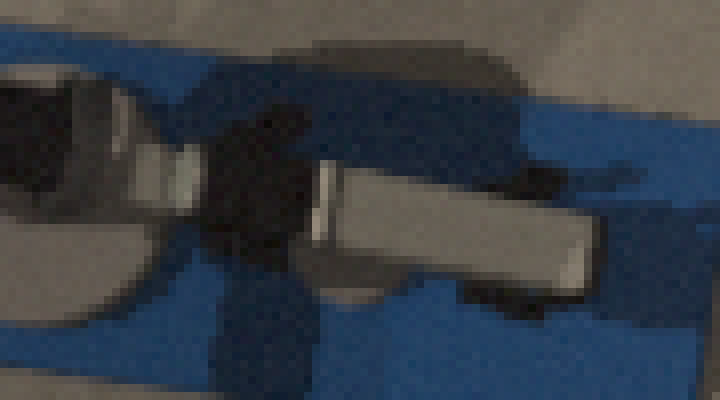

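View pics/top11.png

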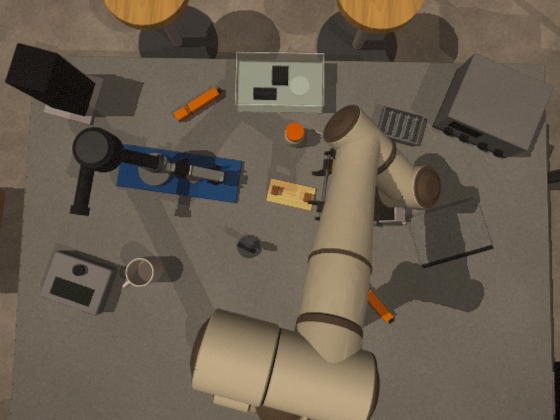

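View pics/side11.png

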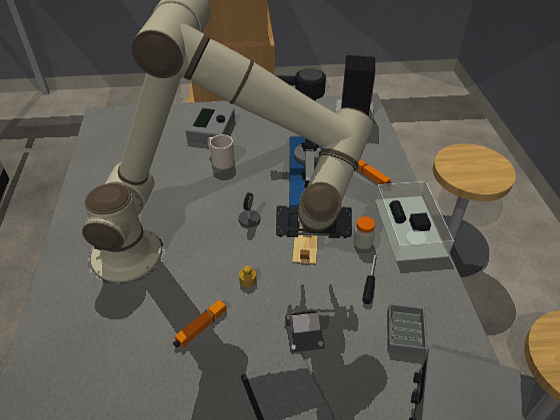

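Emit:
play_rows(
  plan=[
    [[-3, 0, 0, 0, 0, 0], [-7, 0, 0, 0, 0, 0], [-10, 0, 0, 0, 0, 0], [-10, 0, 0, 0, 0, 0], [-10, 0, 0, 0, 0, 0]],
  ],
)

```text
time_s: 17.5
tcp_pos: [0.5248, -0.1306, 0.2236]
ee_rot: [[0.07, -0.993, 0.097], [0.569, 0.12, 0.813], [-0.819, -0.002, 0.574]]
wrist_force: [-0.2, -0.3, 0.2]
gripper_width: 0.804
```

```bash
python3 - <<'E'
from h import *
im,d=r.capture("top"); np.save("pics/top12.npy",im); crop("pics/top12.npy",150,145,240,195,8,"pics/t12d.png")
a=np.load("pics/top11.npy")[145:195,150:240].astype(int);b=im[145:195,150:240].astype(int);print(np.abs(a-b).max(2).mean(), (np.abs(a-b).max(2)>40).sum())
s=r.sense();print(s['time_s'],s['wrist_force'],s['joint_velocities'].round(1)); print(r.finish_job())
E
```

```text
5.010222222222223 0
17.55 [-0.99851668 -0.02507676 -0.12094135] [-0.1  0.8 -0.3  0.1  0.   0.1]
the job is handed in; nothing more can be done
None
```

View pics/t12d.png

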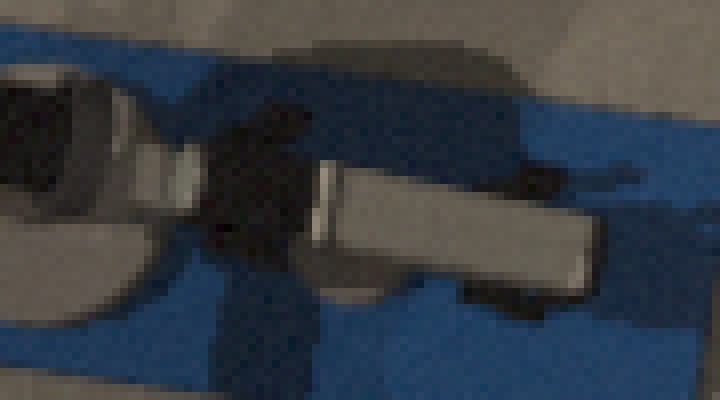

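The lamp is switched on and lying in the spectroscope's two saddles, released, with its lens towards the slit and its button end at the lip. I handed the job in at 17.6 s.

- **Pressing the button:** The tool stayed within about half a degree of square to my measured face direction. The button gave way at about 7 N. It then stopped moving while the force rose to 12 N, which I took as fully in. The close-up afterwards showed only a short stub of button, as expected. I had no direct reading of the button's travel.
- **Laying it in the cradle:** I lowered the lamp until it touched the saddle floors, at about 9 N. I then slid it down until it stopped moving and the force rose to about 5.5 N, which I took as contact with the lip. After that I eased off slightly and let go.
- **Last checks:** In the final top pictures the lamp's ends sit within a pixel of where a seated lamp should appear. Two views 0.7 s apart showed no change. Wrist force was about 1 N or less, and the bystanders looked unmoved.
- **Disagreements:**
  - The two cameras differed by up to about 4 mm at table height.
  - The stop face and the lip were each met 2–3 mm further on than I had measured.
  - The arm sometimes settled several millimetres from its commanded pose.
  - While sliding the lamp I made one 1 mm sideways correction the wrong way, then put it right.

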